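Put a setting ring away in the cabinet's slide-in tray

ROBOT

A 6-joint arm with a two-finger parallel gripper is mounted at the origin on a cart in front of the work surface, level with it; the furniture and walls round the work are solid. World frame = base frame: x ahead of the robot, y to its left, z up, the work surface at z = 0. Lengths are in mm, angles in degrees, forces in N, time in s.
With the tool pointing down it reaches from about 300 to 850 mm from the base axis. Payload 4.2 kg.
Tool frame: the origin (TCP) lies midway between the tips of the shut fingers; the grasp point (between the pads) lies 19 mm behind it (env.grip_point_offset is the distance from the TCP to the grasp point, in mm); z points along the fingers, x is the direction in which the jaws open and shut, and the axes are right-handed (so a half turn about z gives the same grasp; the last joint's range is limited). The gripper opens to 91 mm and grips with 3 to 60 N. Pads are 32 mm wide; open, the fingers measure 118 mm over their backs; the gripper's body (76 mm by 178 mm) begins 60 mm behind the grasp point.
Start: joints at [63.025, 18.312, 89.639, -0, 72.044, -1.146], TCP at [250.524, 517.572, 213.976] pointing down, gripper open.
Joint ranges: [-177.97, 177.97], [-48.28, 115.42], [12.27, 149.76], [-77.06, 257.06], [2.81, 150.46], [-146.56, 146.56]. Speed limits (degrees/s): [147.25, 147.25, 180, 180, 180, 180].

INTERFACE

Orientations are given as [roll, pitch, yaw] about the fixed x, y, z axes, in that order (R = Rz(yaw) Ry(pitch) Rx(roll)).
In Python, from workcell import env gives the robot as it stands.
- The arm moves only by the shell command python3 -m pendant 'ROWS' [FORCE]. ROWS is JSON, a list of rows, each an object with "xyz": the shift along the tool's x, y, z in m, a list of three; "roll": the turn about the tool's z in degrees; "jaw": the closure, from 0 (fully open) to 1 (shut). A call has exactly 8 rows; each row is the pose to reach, as a shift and turn from the pose commanded when the call began, along the tool's axes at that moment; what a row does not reach only later rows make up. A row lasts 1/8 s, in which the tool goes at most 62.5 mm and 10.7 degrees, less where a joint would pass 70% of its speed; a pose out of reach is approached as far as the arm can. A call with a gripper value outside its range is refused whole. The fingers move at their own pace and stop on an object; FORCE is the grip in N (left out, the last holds). Time passes only in rows, so rows that repeat a pose let the fingers close, or fill a call up. It gives the time, the measured TCP pose, the force and the opening at its end, in the units of the state.
- env.state(): the state, without advancing time (a new reading comes with each control period).
- env.grab_frame(name): name is "side" or "top"; returns (picture, depth): 400x640x3 uint8, blue, green, red; 400x640 float32, mm along the optical axis (not along the pixel's ray), 0 where there is no reading.
- env.camera_params(name): a dict with "camera_matrix" (3x3 intrinsics, pixels), "D" ([k1, k2, p1, p2, k3] as OpenCV has them; the pictures are not rectified), "cam_to_world" (4x4, takes a point from camera to world coordinates). Camera axes: x right, y up, looking along -z (the intrinsics and any distortion apply to the point x, -y, -z); pixel columns grow to the right and rows downward; lengths in mm; the calibration is good to about 2 mm. A picture is of the moment at which its call begins. camera_params takes no time and is no camera call.
- env.job_done(): hands the job in, once; it reports no verdict.
The state is a dict: "time_s": time; "qpos": joint angles; "qvel": joint speeds; "effort": joint torques, N m; "ee_pos": TCP position; "ee_rot": TCP orientation; "force": force on the tool from outside, world axes, zero at the start; "torque": the same for the moment, N m; "gripper_width": finger opening in mm.
Only numpy, scipy, OpenCV 4.12 (cv2) and the standard library are available. Lean on these libraries where they do the work, as an engineer would, in place of code of your own. Each camera call takes 0.05 s, during which the arm holds its last target. There are 200 camera calls.

TASK

First take the plug gauge with the black handle out of the way in front of the grey cabinet and stand it upright on the free part of the wooden gauge rest, without tipping it over. Then lay the smaller of the two dark setting rings flat in the steel tray, slide the tray fully home into the bay at the foot of the cabinet until its front is flush, and last swing the keeper arm shut across the tray's front. Leave everything else where it is.

Things in the scene. Friction and masses are not known exactly. Their poses are not given: they have to be found in the camera images.
- cabinet: Fixed grey steel cabinet, 96 deep (x) x 150 wide (y) x 140 mm high, a roll of tape on top. Origin on the worktop in the middle of the bay's mouth, in the plane of the front face; +x points into the bay, y across, z up. In front of the mouth two guide cheeks 10 mm high flare from 47 mm either side of the middle at the face to 58 mm, 32 mm in front of it.
- bay_stop (a point): Middle of the rear stop inside the bay, 90.5 mm behind the face (cannot be seen from above). The bay is 94 mm wide, 26 mm high and open below: the tray slides on the worktop itself, with 2 mm play on each side. Axes as the cabinet's.
- visor_edge (a point): Middle of the lower front edge of the dark visor, 12 mm in front of the face and 85 mm high; the visor goes up to the top. It keeps an upright gripper from bringing the tray the last 50 mm home: push or grip the fin with the gripper leaning back toward the robot by 20 to 40 degrees, fingers pointing forward and down.
- tray: Loose shallow steel tray, 0.25 to 0.5 kg. Pan 90 long (x) x 90 wide (y) mm outside, walls and floor 3 mm thick, side and rear walls 14 mm high. Origin under the middle of the pan. The +x end goes into the bay first. Fully home, its rear wall touches the stop and its origin lies at x = 45.5 mm, y = 0 in the cabinet's frame. The grip fin is on its front, the -x end.
- tray_front (a point): Middle of the top edge of the tray's front plate, 45 mm in front (-x) of the tray's origin, 22 mm high; flush with the cabinet's face when the tray is home.
- tray_fin (a point): Middle of the grip fin of the tray, 34 mm above the tray's underside; 59 mm in front (-x) of the tray's origin. The fin is 10 mm thick (y), 28 mm long (x, from the front plate outward) and spans heights 8 to 46 mm; axes as the tray's. Pinch it across y, at any tilt about y.
- small_ring: The smaller dark setting ring, 40 mm outside diameter, 12 mm high, 0.07 kg, lying flat on the worktop. Origin in the middle of its underside.
- large_ring: The larger dark setting ring, 72 mm diameter, 18 mm high, lying flat; may stand in either of the two ring places. Not to be moved. Origin in the middle of its underside.
- handled_gauge: Plug gauge standing upright in front of the bay: pale metal foot 40 mm diameter and 26 mm high, above it a black handle 21 mm diameter from 26 to 125 mm height with a thinner tip up to 147 mm; 0.3 kg. Origin in the middle of its underside, z up along the handle.
- ring_cradle: Fixed cradle with two big upright rings, part of the bench, 185 (x) x 133 (y) mm, 150 mm high, between the cabinet and the gauge rest, its front edge near x = 0.55 m: carry things round in front of it or well above it. Origin in the middle of its underside.
- gauge_rest: Fixed wooden board, 200 (x) x 226 (y) x 28 mm high, flat top 28 mm above its origin. Origin in the middle of its underside. Two other plug gauges, up to 135 mm tall, stand on the half with negative y; the half with positive y is free.
- keeper_arm (a joint): Keeper arm, 46 mm long, 12 wide, at heights 12 to 18 mm, turning about keeper_pivot. 0 = fully open: it points away from the cabinet face (-x) and 0.3 rad outward (-y). The value grows clockwise seen from above to the stop at 1.87 rad = shut: the arm lies along +y, 4 mm in front of the flush tray's front plate. Light friction (about 1 N at the pin); it stays where it is left.
- keeper_pivot (a point): Vertical pivot of the keeper arm, right of the mouth: x = -10, y = -62 mm in the cabinet's frame, at 12 mm height. When shut the arm ends 9 mm beside the tray's fin.
- keeper_pin (a point): Middle of the upright dark pin on the keeper arm, at 32 mm height: pin 12 mm diameter, from 15 to 43 mm height, 38 mm from the pivot. Push it sideways with a fingertip to swing the arm.
- rest_plug_a: Plug gauge standing on the gauge rest, 53 mm foot, 135 mm tall; leave it alone. Origin in the middle of its underside.
- rest_plug_b: Thin plug gauge standing on the gauge rest, 26 mm foot, 118 mm tall; leave it alone. Origin in the middle of its underside.
- pot_magnet: Black pot magnet with a knob, 43 mm diameter, 37 mm high, a bystander. Origin in the middle of its underside.
- indicator: Dial indicator lying on its back, 138 x 57 x 22 mm, a bystander. Origin in the middle of its underside.
- c_gauge: C-shaped snap gauge lying flat, 104 x 104 x 11 mm, a bystander. Origin in the middle of its underside.
- tiny_ring: Small pale ring, 30 mm diameter, 10 mm high, a bystander. Origin in the middle of its underside.

How it is judged (in metres and radians):
On the way, in this order (a step that is already met when the one before it is completed fails the run):
1. the black-handled gauge stands upright on the wooden rest, let go (x of handled_gauge in the frame of gauge_rest between -0.1 and 0.1 m and y of handled_gauge in the frame of gauge_rest between -0.113 and 0.113 m and z of handled_gauge in the frame of gauge_rest between 0.022 and 0.036 m and angle between handled_gauge's own z axis and vertical below 0.12 rad and contact force between handled_gauge and the fingers below 0.1 N and linear speed of handled_gauge below 0.03 m/s), for 0.2 s.
2. the smaller ring lies flat in the tray, let go (x of small_ring in the frame of tray between -0.027 and 0.027 m and y of small_ring in the frame of tray between -0.027 and 0.027 m and z of small_ring in the frame of tray between -0.003 and 0.009 m and angle between small_ring's own z axis and vertical below 0.15 rad and contact force between small_ring and the fingers below 0.1 N), for 0.2 s.
3. the tray, with the ring in it, is fully home in the bay (x of small_ring in the frame of tray between -0.027 and 0.027 m and y of small_ring in the frame of tray between -0.027 and 0.027 m and z of small_ring in the frame of tray between -0.003 and 0.009 m and angle between small_ring's own z axis and vertical below 0.15 rad and x of tray in the frame of cabinet between 0.041 and 0.052 m and y of tray in the frame of cabinet between -0.005 and 0.005 m and angle between the x axis of tray and the x axis of cabinet, either way round below 0.06 rad and height (world z) of tray below 0.006 m), for 0.2 s.
At the end, for the whole second after the job is handed in: The black-handled gauge stands upright (within 7 degrees) and still on the wooden rest; the smaller ring lies flat inside the tray; the tray is in the bay, home to within 4.5 mm of the stop and straight; the keeper arm is shut (joint above 1.7 rad) (all of step 1 and all of step 3 and value of joint keeper_arm above 1.7 rad and linear speed of each of tray, small_ring below 0.02 m/s); the robot touches nothing.
It fails at once if the black-handled gauge is tipped over (angle between handled_gauge's own z axis and vertical above 0.7 rad).
It fails at once if a bystander (the larger dark ring, a plug gauge already on the rest, the pot magnet, the dial indicator, the C-shaped gauge or the small pale ring) is displaced by more than 3 cm (distance of any of large_ring, rest_plug_a, rest_plug_b, pot_magnet, indicator, c_gauge, tiny_ring from where it was at the start of the episode above 0.03 m).
It also fails if it takes over 72 s, if anything falls off the work surface, if the arm or the gripper's body presses on something with over 40 N, if the wrist force passes 120 N, or if a joint passes its speed limit or range.

## Working session

There is one attempt and no reset: what is moved stays moved. The work goes in short steps, Python scripts to look and compute and a shell command to move; the robot and the scene stay as the last step left them, time stands still between calls to the robot, and variables do not carry over. Pictures are saved under pics/ and viewed, about 8 in all and at most 12, crops included, and the job is handed in when it is done.

```bash
ls; mkdir -p pics; cat > h.py <<'E'
import numpy as np, cv2
from workcell import env
from scipy.spatial.transform import Rotation as R
def grab(n):
    p,d=env.grab_frame(n); np.savez('last_%s.npz'%n,p=p,d=d); return p,d
def cloud(n,d):
    c=env.camera_params(n);K=np.array(c['camera_matrix']);D=np.array(c['D'],float)
    v,u=np.mgrid[0:d.shape[0],0:d.shape[1]]
    r=cv2.undistortPoints(np.stack([u,v],-1).reshape(-1,1,2).astype(np.float64),K,D).reshape(d.shape+(2,))
    P=np.stack([r[...,0]*d,-r[...,1]*d,-d,np.ones_like(d)],-1)
    return (P@np.array(c['cam_to_world']).T)[...,:3]
def ray(n,u,v,z):
    c=env.camera_params(n);K=np.array(c['camera_matrix']);D=np.array(c['D'],float);T=np.array(c['cam_to_world'])
    r=cv2.undistortPoints(np.array([[[u,v]]],float),K,D)[0,0]
    d=T[:3,:3]@[r[0],-r[1],-1]; return T[:3,3]+d*(z-T[2,3])/d[2]
E
python3 - <<'E'
from h import *
for n in('top','side'):
    p,d=grab(n); cv2.imwrite(f'pics/{n}0.png',p); c=env.camera_params(n); print(n,c['camera_matrix'],c['D'],np.round(c['cam_to_world'],3),(d==0).mean())
print(env.state(), env.grip_point_offset)
E
```

```text
pics
top [[421.13407956   0.         316.01924943]
 [  0.         421.13407956 203.84370936]
 [  0.           0.           1.        ]] [-0.05137528  0.          0.          0.          0.        ] [[-1.800000e-02  9.840000e-01 -1.800000e-01  3.066220e+02]
 [-1.000000e+00 -1.800000e-02 -3.000000e-03 -4.350600e+01]
 [-6.000000e-03  1.800000e-01  9.840000e-01  1.410995e+03]
 [ 0.000000e+00  0.000000e+00  0.000000e+00  1.000000e+00]] 0.00432421875
side [[390.00149139   0.         319.56679605]
 [  0.         390.00149139 198.1495803 ]
 [  0.           0.           1.        ]] [-0.06480591  0.          0.          0.          0.        ] [[ 9.620000e-01  9.800000e-02 -2.570000e-01  2.315170e+02]
 [-2.740000e-01  3.950000e-01 -8.770000e-01 -1.083011e+03]
 [ 1.500000e-02  9.140000e-01  4.070000e-01  5.777050e+02]
 [ 0.000000e+00  0.000000e+00  0.000000e+00  1.000000e+00]] 0.00405859375
{'time_s': 0.1, 'qpos': array([ 6.30235550e+01,  1.83470194e+01,  8.96997651e+01, -2.08275778e-03,
        7.20440905e+01, -1.14708266e+00]), 'qvel': array([ 0.0378758 , -0.11675722, -0.12137143,  0.03662881,  0.08165203,
       -0.03554889]), 'effort': array([ 1.11263096e-03, -4.13331807e+01, -2.32510489e+01,  7.28902454e-02,
        4.22063924e-02, -6.07583274e-05]), 'ee_pos': array([250.33595279, 517.13750347, 213.2116033 ]), 'ee_rot': array([1.79999839e+02, 9.08964352e-02, 6.41712812e+01]), 'force': array([ 0.69777444, -0.14238677,  0.25732799]), 'torque': array([-0.00427864,  0.02151014, -0.01587817]), 'gripper_width': 91.21478606560416} 18.8
```

View pics/top0.png

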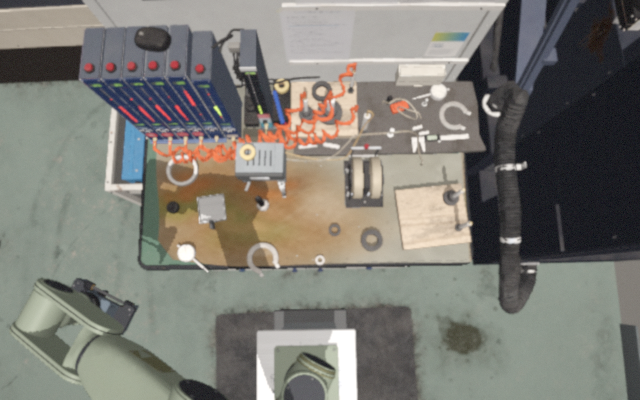

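View pics/side0.png

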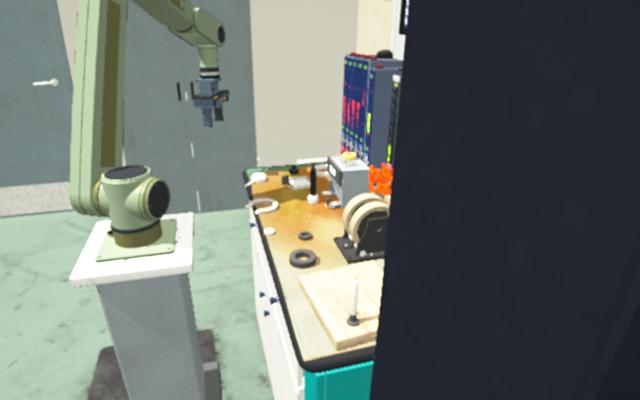

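The top view shows the cabinet at (260,160), the gauge at (262,203), the tray at (211,208), the small ring at (334,229), the large ring at (371,239), the cradle at (363,180) and the rest at (433,215). I'll zoom in next.

```bash
python3 - <<'E'
from h import *
f=np.load('last_top.npz');p,d=f['p'],f['d']
c=cv2.resize(p[140:260,155:310],None,fx=5,fy=5,interpolation=cv2.INTER_CUBIC)
cv2.imwrite('pics/z1.png',c)
W=cloud('top',d)
np.set_printoptions(linewidth=250,suppress=True)
# heights around tray/gauge/cabinet
print('Z tray rows190-228 cols192-232');print(W[190:228:1,194:232:1,2].round().astype(int))
for u,v in((334,229),(371,239),(433,215),(450,230)): print(u,v,W[v,u].round())
E
```

```text
Z tray rows190-228 cols192-232
[[ 3 -5  1 ...  1  2 -5]
 [ 1  8  2 ... -2  2 -1]
 [ 0 -3 -8 ...  2  0  1]
 ...
 [ 2 -1  5 ... -1  2  2]
 [ 8  0 -2 ... 10 -5  0]
 [ 1 -1 -2 ...  1  6  0]]
334 229 [476. -99.   6.]
371 239 [ 441. -223.   -4.]
433 215 [ 515. -431.   21.]
450 230 [ 463. -482.   26.]
```

View pics/z1.png

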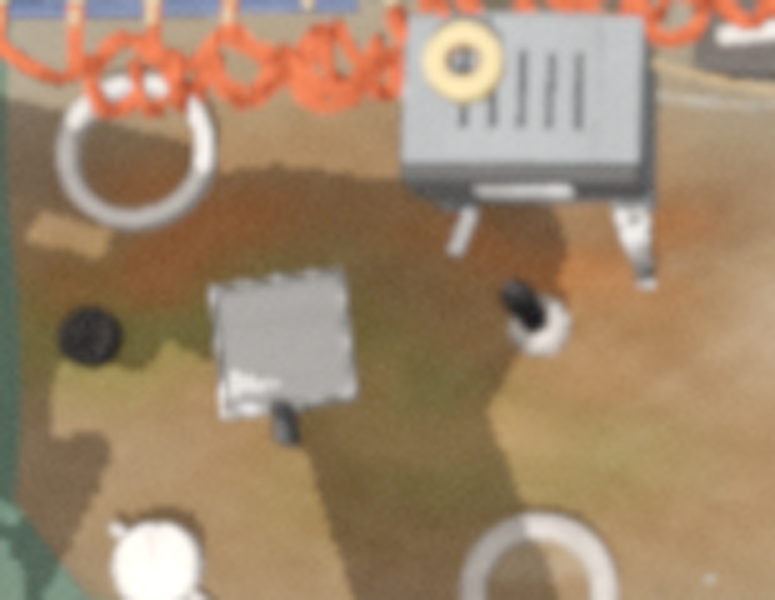

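The zoom shows the tray corners at about (212,287), (342,270), (355,398) and (222,415) and the fin tip at (288,435). The gauge foot is at (540,325). The cheeks run from (470,208) to (455,252) on the left and near (632,205) on the right. The keeper pin is at (645,278). Next come masks and ray casts.

```bash
python3 - <<'E'
from h import *
np.set_printoptions(suppress=True,precision=1)
f=np.load('last_top.npz');p,d=f['p'],f['d'];W=cloud('top',d)
z=lambda u,v,h:ray('top',155+(u-2)/5,140+(v-2)/5,h).round(1)   # zoom px -> world
for n,u,v,h in(('tray RL',214,289,14),('RR',341,272,14),('FR',355,396,22),('FL',222,414,22),('fin tip top',288,437,46),('fin base',283,405,46),
 ('gauge foot',539,324,20),('cheekL out',455,250,10),('cheekL in',470,210,10),('cheekR in',630,212,10),('pin',645,275,43),('top FL',402,165,140),('top FR',641,165,140),('top RL',408,15,140),('top RR',646,17,140)): print(n,z(u,v,h))
# cabinet top by depth
m=((W[...,2]>128)&(W[...,2]<150)); m[:,:225]=0;m[:,300:]=0;m[:130]=0;m[195:]=0
k,l,s,_=cv2.connectedComponentsWithStats(m.astype(np.uint8));i=1+s[1:,4].argmax();q=W[l==i][:,:2].astype(np.float32)
print('cabtop',cv2.minAreaRect(q),len(q))
# rings
hsv=cv2.cvtColor(p,cv2.COLOR_BGR2HSV);V=hsv[...,2].astype(float)
for n,(u,v),r,h in(('small',(334,229),9,12),('large',(371,239),15,18)):
    sub=V[v-r:v+r+1,u-r:u+r+1];bg=np.median(sub[[0,-1]]);mm=(sub<bg-35).astype(np.uint8)
    c=max(cv2.findContours(mm,cv2.RETR_EXTERNAL,cv2.CHAIN_APPROX_NONE)[0],key=cv2.contourArea)
    x,y,w,hh=cv2.boundingRect(c); (cx,cy),rr=cv2.minEnclosingCircle(c); M=cv2.moments(c)
    print(n,(cx+u-r,cy+v-r),rr,ray('top',M['m10']/M['m00']+u-r,M['m01']/M['m00']+v-r,h*.6))
# rest by depth
m=((W[...,2]>14)&(W[...,2]<42)); m[:,:385]=0;m[:,475:]=0;m[:170]=0;m[255:]=0
m=cv2.morphologyEx(m.astype(np.uint8),cv2.MORPH_OPEN,np.ones((3,3)))
q=W[m>0][:,:2].astype(np.float32);print('rest',cv2.minAreaRect(q),len(q))
# tall things on rest, racks, overall obstacles
for nm,sel in(('rest plugs',(W[...,2]>70)&(W[...,1]<-340)&(W[...,0]<650)),('cradle',(W[...,2]>90)&(abs(W[...,1]+200)<90)&(W[...,0]<800)&(W[...,0]>450))):
    q=W[sel];print(nm,len(q),q.min(0) if len(q) else'',q.max(0) if len(q) else '')
for y in range(-600,700,100):
    s=W[(abs(W[...,1]-y)<50)&(W[...,0]>600)];print(y,[int(np.percentile(s[abs(s[:,0]-x)<50][:,2],98)) if (abs(s[:,0]-x)<50).any() else None for x in(650,750,850,950,1050)])
E
```

```text
tray RL [591.5 363.3  14. ]
RR [601.6 276.6  14. ]
FR [515.1 263.4  22. ]
FL [504.5 352.8  22. ]
fin tip top [485.1 301.8  46. ]
fin base [506.3 305.6  46. ]
gauge foot [562.1 140.6  20. ]
cheekL out [616.3 199.6  10. ]
cheekL in [644.1 189.7  10. ]
cheekR in [640.6  80.   10. ]
pin [589.6  67.2  43. ]
top FL [642.5 211.  140. ]
top FR [639.5  61.6 140. ]
top RL [740.4 209.1 140. ]
top RR [735.8  58.2 140. ]
cabtop ((686.830322265625, 135.66802978515625), (151.84535217285156, 110.60671997070312), 88.0439453125) 1439
small (334.0833330154419, 229.0) 6.351500034332275 [475.9 -98.8   7.2]
large (370.6056909561157, 238.58130073547363) 11.974560737609863 [ 441.1 -220.8   10.8]
rest ((513.38623046875, -427.32415771484375), (201.58392333984375, 231.09327697753906), 5.192521095275879) 3802
rest plugs 9866 [  368.7 -1000.7    70. ] [ 650.  -352.6  498.9]
cradle 1337 [ 567.3 -290.    90. ] [ 800.  -110.9  187.6]
-600 [4, 29, 36, 29, 6]
-500 [31, 34, 37, 450, 455]
-400 [202, 155, 165, 450, 453]
-300 [118, 105, 170, 452, 458]
-200 [153, 178, 206, 455, 463]
-100 [66, 185, 239, 456, 466]
0 [6, 154, 217, 456, 462]
100 [145, 146, 434, 434, 461]
200 [160, 418, 453, 448, 466]
300 [8, 460, 503, 505, 472]
400 [22, 458, 499, 502, 478]
500 [20, 462, 482, 475, 488]
600 [3, 2, 1, None, None]
```

```bash
cat >> h.py <<'E'
def go(x,y,z,yaw=None):
    "print shift (m, tool axes) and roll to reach world TCP x,y,z"
    s=env.state();M=R.from_euler('xyz',s['ee_rot'],degrees=True)
    d=M.inv().apply(np.array([x,y,z])-s['ee_pos'])/1000
    r=None if yaw is None else -(((yaw-s['ee_rot'][2])+180)%360-180)
    print('t',s['time_s'],'pos',s['ee_pos'].round(1),s['ee_rot'].round(1),'w',round(s['gripper_width'],1),'F',s['force'].round(1),'-> shift',d.round(4),'roll',r)
E
python3 -c "
from h import *
go(562,140.6,240,90)"
```

```text
t 0.1 pos [250.3 517.1 213.2] [1.80e+02 1.00e-01 6.42e+01] w 91.2 F [ 0.7 -0.1  0.3] -> shift [-0.2032  0.4446 -0.0265] roll -25.82871876329449
```

```bash
python3 -m pendant '[{"xyz":[-0.025,0.055,-0.027],"roll":-5,"jaw":0},{"xyz":[-0.051,0.111,-0.027],"roll":-10,"jaw":0},{"xyz":[-0.076,0.166,-0.027],"roll":-15,"jaw":0},{"xyz":[-0.102,0.222,-0.027],"roll":-20,"jaw":0},{"xyz":[-0.127,0.278,-0.027],"roll":-25.8,"jaw":0},{"xyz":[-0.152,0.333,-0.027],"roll":-25.8,"jaw":0},{"xyz":[-0.178,0.389,-0.027],"roll":-25.8,"jaw":0},{"xyz":[-0.203,0.445,-0.027],"roll":-25.8,"jaw":0}]' 30; python3 -c "
from h import *
go(562,140.6,82,90)"
```

```text
time_s: 1.1
ee_pos: [563.5, 139.2, 240.6]
ee_rot: [-180.0, -0.0, 90.0]
force: [0.3, 1.1, -0.3]
gripper_width: 91.3
t 1.1 pos [563.5 139.2 240.6] [-180.   -0.   90.] w 91.3 F [ 0.3  1.1 -0.3] -> shift [ 0.0014 -0.0014  0.1586] roll -0.04299927555450722
```

```bash
python3 -m pendant '[{"xyz":[0,-0.001,0.04],"roll":0,"jaw":0},{"xyz":[0,-0.001,0.08],"roll":0,"jaw":0},{"xyz":[0,-0.001,0.12],"roll":0,"jaw":0},{"xyz":[0,-0.001,0.15],"roll":0,"jaw":0},{"xyz":[0,-0.001,0.158],"roll":0,"jaw":0.3},{"xyz":[0,-0.001,0.158],"roll":0,"jaw":0.6},{"xyz":[0,-0.001,0.158],"roll":0,"jaw":1},{"xyz":[0,-0.001,0.158],"roll":0,"jaw":1}]' 30; python3 - <<'E'
from h import *
p,d=grab('side');a=cv2.resize(p[150:220,250:400],None,fx=4,fy=4,interpolation=cv2.INTER_CUBIC)
p,d=grab('top');b=cv2.resize(p[160:230,190:340],None,fx=4,fy=4,interpolation=cv2.INTER_CUBIC)
cv2.imwrite('pics/g1.png',np.vstack([a,b]));go(562,140,265)
E
```

```text
time_s: 2.1
ee_pos: [562.4, 141.2, 84.2]
ee_rot: [179.9, -0.0, 90.0]
force: [0.9, -0.3, 0.5]
gripper_width: 54.2
t 2.2 pos [562.  141.1  83.8] [179.9  -0.   90. ] w 45.7 F [-0.9 -0.5 -0. ] -> shift [-0.001   0.0002 -0.1812] roll None
```

View pics/g1.png

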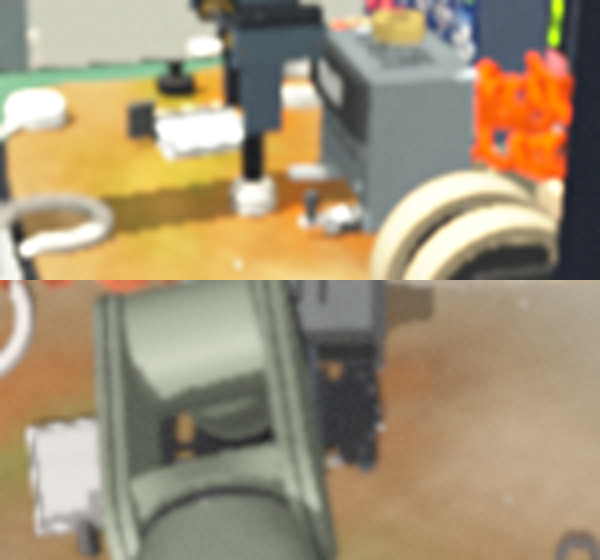

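The side view shows the handle at (252,160), below and within the finger at columns 237–282. I'll close the fingers fully, then lift.

```bash
python3 -m pendant '[{"xyz":[0,0,0],"roll":0,"jaw":1},{"xyz":[0,0,0],"roll":0,"jaw":1},{"xyz":[0,0,0],"roll":0,"jaw":1},{"xyz":[0,0,0],"roll":0,"jaw":1},{"xyz":[0,0,-0.01],"roll":0,"jaw":1},{"xyz":[0,0,-0.04],"roll":0,"jaw":1},{"xyz":[0,0,-0.09],"roll":0,"jaw":1},{"xyz":[0,0,-0.14],"roll":0,"jaw":1}]' 30; python3 -c "
from h import *
go(506,-370,262,90)"
```

```text
time_s: 3.2
ee_pos: [561.1, 140.9, 224.2]
ee_rot: [-179.9, -0.0, 90.0]
force: [0.6, -0.2, -2.3]
gripper_width: 20.5
t 3.2 pos [561.1 140.9 224.2] [-179.9   -0.    90. ] w 20.5 F [ 0.6 -0.2 -2.3] -> shift [-0.511  -0.0549 -0.0377] roll -0.029583135715938624
```

```bash
python3 -m pendant '[{"xyz":[0,-0.02,-0.038],"roll":0,"jaw":1},{"xyz":[-0.04,-0.055,-0.04],"roll":0,"jaw":1},{"xyz":[-0.09,-0.055,-0.04],"roll":0,"jaw":1},{"xyz":[-0.145,-0.055,-0.04],"roll":0,"jaw":1},{"xyz":[-0.2,-0.055,-0.04],"roll":0,"jaw":1},{"xyz":[-0.255,-0.055,-0.04],"roll":0,"jaw":1},{"xyz":[-0.31,-0.055,-0.04],"roll":0,"jaw":1},{"xyz":[-0.365,-0.055,-0.04],"roll":0,"jaw":1}]' 30; python3 -m pendant '[{"xyz":[-0.05,0,0],"roll":0,"jaw":1},{"xyz":[-0.1,0,0],"roll":0,"jaw":1},{"xyz":[-0.13,0,0],"roll":0,"jaw":1},{"xyz":[-0.146,0,0],"roll":0,"jaw":1},{"xyz":[-0.146,0,0],"roll":0,"jaw":1},{"xyz":[-0.146,0,0.05],"roll":0,"jaw":1},{"xyz":[-0.146,0,0.1],"roll":0,"jaw":1},{"xyz":[-0.146,0,0.12],"roll":0,"jaw":1}]' 30;  python3 - <<'E'
from h import *
p,d=grab('side');a=cv2.resize(p[180:380,240:400],None,fx=3,fy=3,interpolation=cv2.INTER_CUBIC)
p,d=grab('top');b=cv2.resize(p[130:270,300:500],None,fx=3,fy=3,interpolation=cv2.INTER_CUBIC)
b=np.vstack([b,np.zeros((600-420,600,3),np.uint8)])[:,:310]
cv2.imwrite('pics/g2.png',np.hstack([a,b]));go(506,-370,112)
E
```

```text
time_s: 4.2
ee_pos: [505.9, -225.6, 263.1]
ee_rot: [180.0, -0.0, 90.0]
force: [1.5, -0.9, -3.6]
gripper_width: 20.7
time_s: 5.2
ee_pos: [504.9, -366.7, 139.8]
ee_rot: [-179.7, -0.3, 90.1]
force: [0.2, 0.6, -3.4]
gripper_width: 20.5
t 5.3 pos [ 505.1 -367.   140.3] [-179.7   -0.3   90.1] w 20.7 F [-0.7 -0.3 -3.3] -> shift [-0.0031  0.001   0.0283] roll None
```

View pics/g2.png

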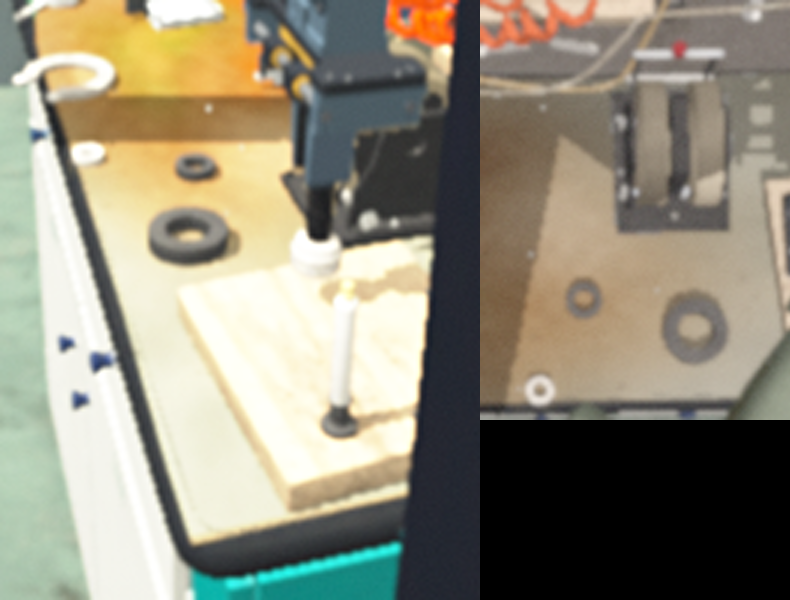

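The side view shows the gauge at (318,255) hanging upright over the free half of the rest. I'll lower it gently.

```bash
python3 -m pendant '[{"xyz":[-0.003,0.001,0.008],"roll":0,"jaw":1},{"xyz":[-0.003,0.001,0.016],"roll":0,"jaw":1},{"xyz":[-0.003,0.001,0.021],"roll":0,"jaw":1},{"xyz":[-0.003,0.001,0.024],"roll":0,"jaw":1},{"xyz":[-0.003,0.001,0.026],"roll":0,"jaw":1},{"xyz":[-0.003,0.001,0.0275],"roll":0,"jaw":1},{"xyz":[-0.003,0.001,0.0275],"roll":0,"jaw":1},{"xyz":[-0.003,0.001,0.0275],"roll":0,"jaw":1}]' 30; python3 -c "
from h import *
go(506,-370,112,90)"
```

```text
time_s: 6.3
ee_pos: [507.4, -373.0, 115.5]
ee_rot: [180.0, 0.0, 90.0]
force: [-0.1, -0.9, -2.3]
gripper_width: 20.4
t 6.3 pos [ 507.4 -373.   115.5] [180.   0.  90.] w 20.4 F [-0.1 -0.9 -2.3] -> shift [ 0.003  -0.0014  0.0035] roll -0.028725446782971176
```

```bash
python3 -m pendant '[{"xyz":[0,0,0.001],"roll":0,"jaw":1},{"xyz":[0,0,0.002],"roll":0,"jaw":1},{"xyz":[0,0,0.002],"roll":0,"jaw":1},{"xyz":[0,0,0.003],"roll":0,"jaw":1},{"xyz":[0,0,0.003],"roll":0,"jaw":1},{"xyz":[0,0,0.003],"roll":0,"jaw":1},{"xyz":[0,0,0.0035],"roll":0,"jaw":1},{"xyz":[0,0,0.0035],"roll":0,"jaw":1}]' 30; python3 -c "
from h import *
go(506,-370,112,90)"
```

```text
time_s: 7.3
ee_pos: [507.4, -373.0, 111.9]
ee_rot: [180.0, -0.0, 90.0]
force: [0.4, 1.3, -2.5]
gripper_width: 20.3
t 7.3 pos [ 507.4 -373.   111.9] [180.  -0.  90.] w 20.3 F [ 0.4  1.3 -2.5] -> shift [ 0.003  -0.0014 -0.0001] roll -0.030133522682433522
```

```bash
python3 -m pendant '[{"xyz":[0,0,0.0005],"roll":0,"jaw":1},{"xyz":[0,0,0.001],"roll":0,"jaw":1},{"xyz":[0,0,0.001],"roll":0,"jaw":1},{"xyz":[0,0,0.0015],"roll":0,"jaw":1},{"xyz":[0,0,0.0015],"roll":0,"jaw":1},{"xyz":[0,0,0.002],"roll":0,"jaw":1},{"xyz":[0,0,0.002],"roll":0,"jaw":1},{"xyz":[0,0,0.002],"roll":0,"jaw":1}]' 30; python3 -c "
from h import *
go(506,-370,112,90)"
```

```text
time_s: 8.3
ee_pos: [507.6, -373.1, 111.5]
ee_rot: [179.9, 0.0, 90.0]
force: [-1.8, 2.1, 7.4]
gripper_width: 20.0
t 8.3 pos [ 507.6 -373.1  111.5] [179.9   0.   90. ] w 20.0 F [-1.8  2.1  7.4] -> shift [ 0.0031 -0.0016 -0.0005] roll -0.029207191644161412
```

Contact at 7 N. I'll release and rise.

```bash
python3 -m pendant '[{"xyz":[0,0,-0.001],"roll":0,"jaw":0.7},{"xyz":[0,0,-0.001],"roll":0,"jaw":0.5},{"xyz":[0,0,-0.001],"roll":0,"jaw":0.4},{"xyz":[0,0,-0.001],"roll":0,"jaw":0.4},{"xyz":[0,0,-0.02],"roll":0,"jaw":0.4},{"xyz":[0,0,-0.05],"roll":0,"jaw":0.4},{"xyz":[0,0,-0.085],"roll":0,"jaw":0.4},{"xyz":[0,0,-0.11],"roll":0,"jaw":0.4}]' 30; python3 - <<'E'
from h import *
p,d=grab('side');W=cloud('side',d);cv2.imwrite('pics/s3.png',p)
V=p.max(2)<60
s=(abs(W[...,0]-507)<30)&(abs(W[...,1]+373)<30)&(W[...,2]>60)&(W[...,2]<180)
for lo in range(60,180,20):
    q=W[s&(W[...,2]>=lo)&(W[...,2]<lo+20)]
    if len(q):print(lo,len(q),np.median(q,0).round(1))
go(476,-98.8,130,90)
E
```

```text
time_s: 9.3
ee_pos: [507.7, -373.3, 221.5]
ee_rot: [179.9, 0.1, 90.0]
force: [0.0, -0.3, -0.3]
gripper_width: 54.7
60 69 [ 504.5 -381.9   70.7]
80 66 [ 504.5 -382.8   90.7]
100 69 [ 504.4 -383.   110.5]
120 77 [ 504.2 -382.6  129.8]
140 74 [ 505.5 -380.7  149.8]
160 33 [ 506.4 -377.8  166.2]
t 9.35 pos [ 508.9 -374.2  225. ] [179.6   0.3  90. ] w 54.8 F [ 1.1 -0.2  1.6] -> shift [ 0.2759 -0.0336  0.0935] roll -0.02961780413420456
```

The gauge is standing upright: the depth column stays at the same x and y from z=70 to 150. Next is the ring.

```bash
python3 -m pendant '[{"xyz":[0.03,-0.005,0],"roll":0,"jaw":0.2},{"xyz":[0.08,-0.015,0],"roll":0,"jaw":0},{"xyz":[0.14,-0.033,0],"roll":0,"jaw":0},{"xyz":[0.19,-0.033,0.02],"roll":0,"jaw":0},{"xyz":[0.235,-0.033,0.05],"roll":0,"jaw":0},{"xyz":[0.265,-0.033,0.08],"roll":0,"jaw":0},{"xyz":[0.275,-0.033,0.1],"roll":0,"jaw":0},{"xyz":[0.275,-0.033,0.11],"roll":0,"jaw":0}]' 20; python3 -c "
from h import *
go(476,-98.8,5,90)"
```

```text
time_s: 10.35
ee_pos: [473.6, -97.2, 108.5]
ee_rot: [-179.9, -0.0, 90.1]
force: [-0.7, -0.3, -0.3]
gripper_width: 91.7
t 10.35 pos [473.6 -97.2 108.5] [-179.9   -0.    90.1] w 91.7 F [-0.7 -0.3 -0.3] -> shift [-0.0017  0.0026  0.1035] roll 0.06257649456938452
```

```bash
python3 -m pendant '[{"xyz":[-0.0015,0.002,0.03],"roll":0,"jaw":0},{"xyz":[-0.0015,0.002,0.06],"roll":0,"jaw":0},{"xyz":[-0.0015,0.002,0.085],"roll":0,"jaw":0.2},{"xyz":[-0.0015,0.002,0.098],"roll":0,"jaw":0.3},{"xyz":[-0.0015,0.002,0.103],"roll":0,"jaw":0.4},{"xyz":[-0.0015,0.002,0.103],"roll":0,"jaw":1},{"xyz":[-0.0015,0.002,0.103],"roll":0,"jaw":1},{"xyz":[-0.0015,0.002,0.103],"roll":0,"jaw":1}]' 15; python3 -m pendant '[{"xyz":[0,0,0],"roll":0,"jaw":1},{"xyz":[0,0,0],"roll":0,"jaw":1},{"xyz":[0,0,0],"roll":0,"jaw":1},{"xyz":[0,0,-0.02],"roll":0,"jaw":1},{"xyz":[0,0,-0.05],"roll":0,"jaw":1},{"xyz":[0,0,-0.09],"roll":0,"jaw":1},{"xyz":[0,0,-0.12],"roll":0,"jaw":1},{"xyz":[0,0,-0.12],"roll":0,"jaw":1}]'; python3 -c "
from h import *
go(556,314.5,110,97)"
```

```text
time_s: 11.35
ee_pos: [477.1, -99.7, 7.7]
ee_rot: [179.9, 0.0, 90.0]
force: [-0.4, -0.3, 1.5]
gripper_width: 38.0
time_s: 12.35
ee_pos: [477.8, -99.7, 128.7]
ee_rot: [179.7, 0.0, 90.0]
force: [0.0, 1.3, -1.2]
gripper_width: 38.0
t 12.35 pos [477.8 -99.7 128.7] [179.7   0.   90. ] w 38.0 F [ 0.   1.3 -1.2] -> shift [0.4142 0.0779 0.0187] roll -7.024673667126621
```

The ring is held at 38 mm opening. Tray and mouth are now in clear view, so I'll refine both.

```bash
python3 - <<'E'
from h import *
P=[grab('top')[0].astype(float) for _ in range(4)]
p=np.mean(P,0).astype(np.uint8)
cv2.imwrite('pics/z2.png',cv2.resize(p[165:240,188:298],None,fx=7,fy=7,interpolation=cv2.INTER_CUBIC))
E
```

```text
(no output)
```

View pics/z2.png

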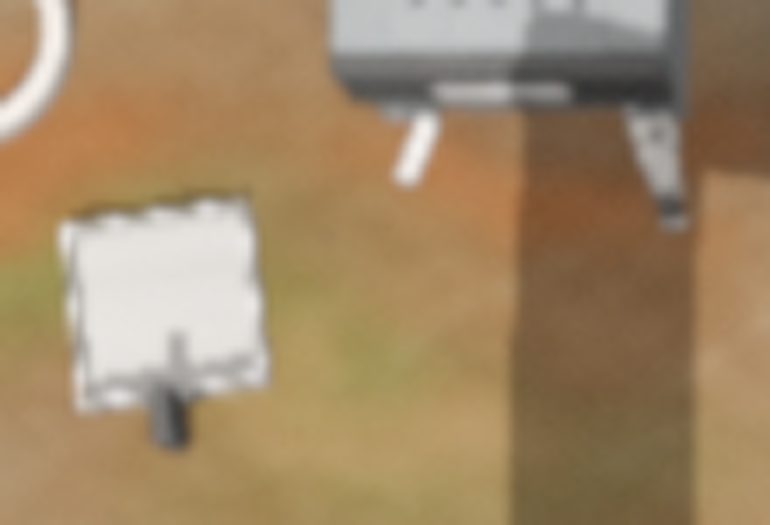

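The picture shows tray corners at (62,222), (247,198), (268,383) and (80,410), with the fin tip at (171,446). The left cheek's inner edge runs from (440,115) to (415,185), the right one from (630,125) to about (660,190). The pin is at (673,208).

```bash
python3 - <<'E'
from h import *
np.set_printoptions(suppress=True,precision=1)
z=lambda u,v,h:ray('top',188+(u-3)/7,165+(v-3)/7,h)
A=[z(62,222,14),z(247,198,14),z(268,383,22),z(80,410,22)]
loc=np.array([[45,45],[45,-45],[-45,-45],[-45,45]],float);w=np.array(A)[:,:2]
def rigid(l,w):
    lc,wc=l.mean(0),w.mean(0);H=(l-lc).T@(w-wc);a=np.arctan2(H[0,1]-H[1,0],H[0,0]+H[1,1])
    c,s=np.cos(a),np.sin(a);M=np.array([[c,-s],[s,c]]);t=wc-M@lc;print('t',t,'yaw',np.degrees(a),'res',(w-(l@M.T+t)).round(1).tolist())
rigid(loc,w); print('fin tip',z(171,446,46),'fin base',z(162,388,46),'handlepos')
for n,u,v,h in(('cLo',415,185,10),('cLi',440,115,10),('cRo',660,192,10),('cRi',630,125,10),('pin',673,208,43),('visL',365,100,85),('visR',672,103,85),('label',0,0,0)):print(n,z(u,v,h))
rigid(np.array([[-32,58],[-32,-58],[-46.3,-73.2]],float),np.array([z(415,185,10)[:2],z(660,192,10)[:2],z(673,208,43)[:2]]))
go(556,314.5,110,97)
E
```

```text
t [554.1 314.6] yaw 7.720938481079614 res [[2.8, 1.5], [0.9, 0.4], [-2.1, -1.4], [-1.5, -0.5]]
fin tip [480.8 302.3  46. ] fin base [508.3 307.3  46. ] handlepos
cLo [611.3 195.3  10. ]
cLi [646.1 183.4  10. ]
cRo [605.6  75.8  10. ]
cRi [639.3  90.4  10. ]
pin [590.7  66.8  43. ]
visL [635.8 206.3  85. ]
visR [631.5  63.7  85. ]
label [711.9 406.1   0. ]
t [640.5 135.1] yaw -3.003079281779315 res [[-0.3, 0.6], [0.0, -3.0], [0.2, 2.4]]
t 12.55 pos [475.3 -99.2 125.4] [-179.8   -0.1   90. ] w 38.4 F [-0.2  0.3 -0.8] -> shift [0.4 0.1 0. ] roll -7.0286288610766405
```

```bash
python3 -m pendant '[{"xyz":[0.05,0.01,0],"roll":-2,"jaw":1},{"xyz":[0.105,0.025,0],"roll":-5,"jaw":1},{"xyz":[0.16,0.04,0],"roll":-7.5,"jaw":1},{"xyz":[0.215,0.055,0],"roll":-7.5,"jaw":1},{"xyz":[0.27,0.065,0],"roll":-7.5,"jaw":1},{"xyz":[0.325,0.075,0],"roll":-7.5,"jaw":1},{"xyz":[0.38,0.077,0],"roll":-7.5,"jaw":1},{"xyz":[0.412,0.077,0],"roll":-7.5,"jaw":1}]'; python3 -c "
from h import *
go(555,314.6,15,97.5)"
```

```text
time_s: 13.55
ee_pos: [552.8, 314.9, 124.7]
ee_rot: [-179.8, 0.0, 97.6]
force: [0.7, -0.3, 0.3]
gripper_width: 38.3
t 13.55 pos [552.8 314.9 124.7] [-179.8    0.    97.6] w 38.3 F [ 0.7 -0.3  0.3] -> shift [-0.0005  0.0024  0.1097] roll 0.07691036293914522
```

```bash
python3 -m pendant '[{"xyz":[0,0.002,0.04],"roll":0,"jaw":1},{"xyz":[0,0.002,0.08],"roll":0,"jaw":1},{"xyz":[0,0.002,0.1],"roll":0,"jaw":1},{"xyz":[0,0.002,0.106],"roll":0,"jaw":1},{"xyz":[0,0.002,0.11],"roll":0,"jaw":1},{"xyz":[0,0.002,0.11],"roll":0,"jaw":1},{"xyz":[0,0.002,0.11],"roll":0,"jaw":1},{"xyz":[0,0.002,0.11],"roll":0,"jaw":1}]'; python3 -m pendant '[{"xyz":[0,0,0],"roll":0,"jaw":0.46},{"xyz":[0,0,0],"roll":0,"jaw":0.46},{"xyz":[0,0,0],"roll":0,"jaw":0.46},{"xyz":[0,0,0],"roll":0,"jaw":0.46},{"xyz":[0,0,-0.02],"roll":0,"jaw":0.46},{"xyz":[0,0,-0.06],"roll":0,"jaw":0.46},{"xyz":[0,0,-0.1],"roll":0,"jaw":0.46},{"xyz":[0,0,-0.12],"roll":0,"jaw":0.46}]'; python3 -c "
from h import *
go(500,307,15,97.5)"
```

```text
time_s: 14.55
ee_pos: [556.0, 312.9, 17.7]
ee_rot: [179.9, -0.0, 97.5]
force: [0.3, -0.5, -0.3]
gripper_width: 38.0
time_s: 15.55
ee_pos: [556.6, 313.2, 139.6]
ee_rot: [179.8, -0.1, 97.5]
force: [0.5, -0.7, -0.8]
gripper_width: 49.4
t 15.55 pos [556.6 313.2 139.6] [ 1.798e+02 -1.000e-01  9.750e+01] w 49.4 F [ 0.5 -0.7 -0.8] -> shift [ 0.001  -0.0574  0.1244] roll -0.02760033267009021
```

```bash
python3 -m pendant '[{"xyz":[0.001,-0.03,0],"roll":0,"jaw":0.46},{"xyz":[0.001,-0.067,0],"roll":0,"jaw":0.46},{"xyz":[0.001,-0.067,0.03],"roll":0,"jaw":0.46},{"xyz":[0.001,-0.067,0.07],"roll":0,"jaw":0.46},{"xyz":[0.001,-0.067,0.1],"roll":0,"jaw":0.46},{"xyz":[0.001,-0.067,0.115],"roll":0,"jaw":0.46},{"xyz":[0.001,-0.067,0.12],"roll":0,"jaw":0.46},{"xyz":[0.001,-0.067,0.12],"roll":0,"jaw":0.46}]'; python3 - <<'E'
from h import *
p,d=grab('side');p2,_=grab('top')
a=cv2.resize(p[155:215,240:370],None,fx=5,fy=5,interpolation=cv2.INTER_CUBIC)
b=cv2.resize(p2[180:240,180:310],None,fx=5,fy=5,interpolation=cv2.INTER_CUBIC)
cv2.imwrite('pics/t1.png',np.vstack([a,b]));go(490,305,19,97.5)
E
```

```text
time_s: 16.55
ee_pos: [489.7, 305.3, 17.5]
ee_rot: [179.9, -0.0, 97.5]
force: [0.4, 0.5, 0.5]
gripper_width: 49.2
t 16.65 pos [489.9 305.5  18. ] [ 1.799e+02 -1.000e-01  9.750e+01] w 49.4 F [-0.2  0.7 -0.2] -> shift [-0.0005  0.     -0.001 ] roll -0.03033306299195715
```

View pics/t1.png

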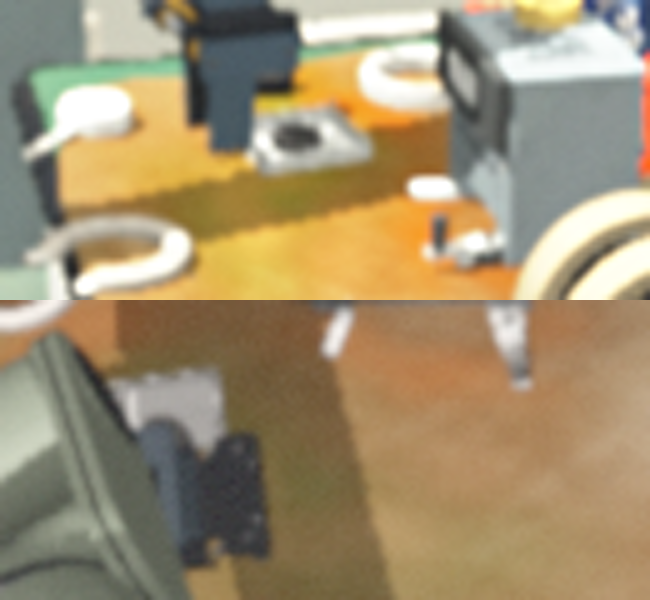

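The ring lies centred in the tray and the fingers straddle the fin. I'll pinch it and slide the tray to the front of the mouth.

```bash
python3 -m pendant '[{"xyz":[0,0,0],"roll":0,"jaw":1},{"xyz":[0,0,0],"roll":0,"jaw":1},{"xyz":[0,0,0],"roll":0,"jaw":1},{"xyz":[0,0,0],"roll":0,"jaw":1},{"xyz":[0,0,0],"roll":0,"jaw":1},{"xyz":[0,0,0],"roll":0,"jaw":1},{"xyz":[0,0,0],"roll":0,"jaw":1},{"xyz":[0,0,0],"roll":0,"jaw":1}]' 30; python3 -c "
from h import *
go(499.6,141.3,18.5,88)"
```

```text
time_s: 17.65
ee_pos: [489.2, 305.2, 17.0]
ee_rot: [180.0, -0.0, 97.5]
force: [-1.0, 1.2, 0.8]
gripper_width: 9.9
t 17.65 pos [489.2 305.2  17. ] [180.   -0.   97.5] w 9.9 F [-1.   1.2  0.8] -> shift [-0.1638 -0.011  -0.0015] roll 9.469322669425992
```

```bash
python3 -m pendant '[{"xyz":[-0.01,0,0],"roll":0,"jaw":1},{"xyz":[-0.03,-0.002,0],"roll":1,"jaw":1},{"xyz":[-0.055,-0.004,0],"roll":3,"jaw":1},{"xyz":[-0.085,-0.006,0],"roll":5,"jaw":1},{"xyz":[-0.115,-0.009,0],"roll":7,"jaw":1},{"xyz":[-0.14,-0.011,0],"roll":9,"jaw":1},{"xyz":[-0.157,-0.011,0],"roll":9.5,"jaw":1},{"xyz":[-0.164,-0.011,0],"roll":9.5,"jaw":1}]' 30; python3 - <<'E'
from h import *
p,d=grab('side');p2,_=grab('top')
a=cv2.resize(p[155:215,260:370],None,fx=5,fy=5,interpolation=cv2.INTER_CUBIC)
b=cv2.resize(p2[170:230,220:330],None,fx=5,fy=5,interpolation=cv2.INTER_CUBIC)
cv2.imwrite('pics/t2.png',np.vstack([a,b]));go(499.6,141.3,18.5,88)
E
```

```text
time_s: 18.65
ee_pos: [499.4, 139.7, 17.0]
ee_rot: [-180.0, -0.0, 87.9]
force: [0.7, 2.2, 1.2]
gripper_width: 9.6
t 18.75 pos [499.5 139.8  17. ] [-1.80e+02  1.00e-01  8.79e+01] w 9.5 F [-0.7 -1.3  1.8] -> shift [ 0.0015  0.     -0.0015] roll -0.07051102811198007
```

View pics/t2.png

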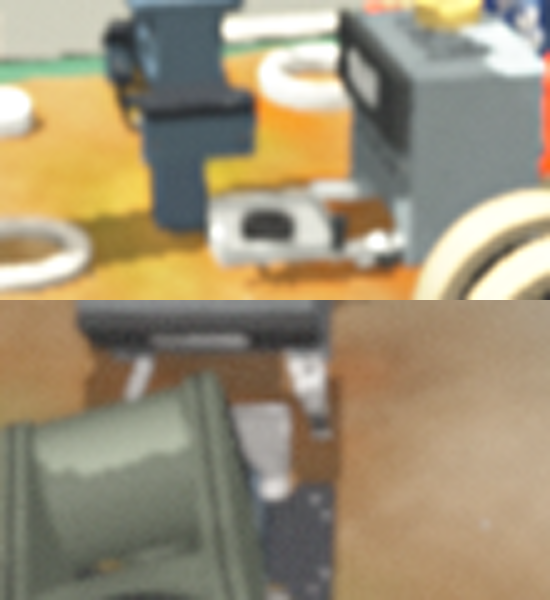

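The tray lies squarely in front of the mouth with its rear right corner at (291,403). The right cheek's inner edge is near (293,362).

```bash
python3 - <<'E'
from h import *
z=lambda u,v,h:ray('top',220+(u-2)/5,170+(v-302)/5,h).round(1)
print('tray RR',z(291,403,14),'FR side',z(290,480,14),'cheekR in',z(291,360,10),z(310,410,10),'cheekL in',z(155,360,10),z(140,398,10),'pin',z(320,432,43))
f=np.load('last_top.npz');p=f['p'];g=cv2.cvtColor(p,cv2.COLOR_BGR2GRAY)
np.set_printoptions(linewidth=250)
for v in range(183,204,2): print(v,g[v,266:292])
E
```

```text
tray RR [611.2  89.2  14. ] FR side [558.1  90.   14. ] cheekR in [642.2  89.6  10. ] [607.   76.7  10. ] cheekL in [644.  182.8  10. ] [617.6 192.8  10. ] pin [584.9  67.2  43. ]
183 [ 87  88  89  89  89  92  97  93  91  97 118 162 209 224 210 186 190 202 187 144 127 123 125 127 129 125]
185 [ 88  87  91  94  91  92  89  92  92  94 113 137 175 210 223 221 226 223 190 131 108 106 113 126 127 129]
187 [ 85  89  91  89  90  90  88  87  91  96 107 121 150 197 216 211 206 197 169 116  89  93 112 127 132 131]
189 [ 92  90  93  89  92  90  91  87  89  87  92  91  98 125 149 161 171 167 147 110  90  90 114 127 132 135]
191 [107 131 137 140 147 153 156 164 171 169 157 131 101  94 112 141 156 153 137 118  95  98 119 136 141 141]
193 [104 137 154 160 161 161 161 163 164 166 168 151 115  97  94  98  97  94  97  95  95 102 119 136 141 139]
195 [ 92 127 158 169 170 166 170 168 169 174 183 167 129  96 101  92  89  84  87  96  96 104 121 138 138 138]
197 [ 87 100 139 164 168 168 169 170 168 169 168 153 118 101  99 101 107 112 117 117 108 103 119 131 137 137]
199 [ 96  86 120 150 163 167 167 166 165 166 163 145 115  96  99  98  97  96  95  95  94 101 118 136 141 141]
201 [ 98  81  85 121 151 163 167 169 166 161 151 138 110  95 100  98  95  98  99  96  97 102 121 134 140 143]
203 [103  93  69  79 110 139 155 167 168 162 153 137 112 101  95  98  96  98  97  94  97  99 120 134 139 140]
```

The tray sits about 2.5 mm too far right, so I'll correct that and advance along the tool y axis (−2°).

```bash
python3 -m pendant '[{"xyz":[0.0025,0,0],"roll":0,"jaw":1},{"xyz":[0.0025,0.006,0],"roll":0,"jaw":1},{"xyz":[0.0025,0.014,0],"roll":0,"jaw":1},{"xyz":[0.0025,0.022,0],"roll":0,"jaw":1},{"xyz":[0.0025,0.03,0],"roll":0,"jaw":1},{"xyz":[0.0025,0.037,0],"roll":0,"jaw":1},{"xyz":[0.0025,0.04,0],"roll":0,"jaw":1},{"xyz":[0.0025,0.04,0],"roll":0,"jaw":1}]' 20; python3 -m pendant '[{"xyz":[0,0.003,0],"roll":0,"jaw":1},{"xyz":[0,0.008,0],"roll":0,"jaw":1},{"xyz":[0,0.013,0],"roll":0,"jaw":1},{"xyz":[0,0.018,0],"roll":0,"jaw":1},{"xyz":[0,0.023,0],"roll":0,"jaw":1},{"xyz":[0,0.028,0],"roll":0,"jaw":1},{"xyz":[0,0.03,0],"roll":0,"jaw":1},{"xyz":[0,0.03,0],"roll":0,"jaw":1}]' 20;python3 - <<'E'
from h import *
p,d=grab('side');p2,_=grab('top')
a=cv2.resize(p[155:215,260:370],None,fx=5,fy=5,interpolation=cv2.INTER_CUBIC)
b=cv2.resize(p2[170:230,220:330],None,fx=5,fy=5,interpolation=cv2.INTER_CUBIC)
cv2.imwrite('pics/t3.png',np.vstack([a,b]));go(499.6,141.3,18.5,88)
E
```

```text
time_s: 19.75
ee_pos: [537.6, 142.7, 17.0]
ee_rot: [-179.7, 0.0, 88.0]
force: [-4.8, -1.2, 6.5]
gripper_width: 9.5
time_s: 20.75
ee_pos: [567.3, 141.6, 17.0]
ee_rot: [-179.7, 0.0, 88.0]
force: [-5.3, -1.6, 6.8]
gripper_width: 9.6
t 20.85 pos [567.3 141.6  17. ] [-179.7    0.    88. ] w 9.9 F [-5.3 -2.   7.1] -> shift [-0.0027 -0.0677 -0.0012] roll 0.03267770541299342
```

View pics/t3.png

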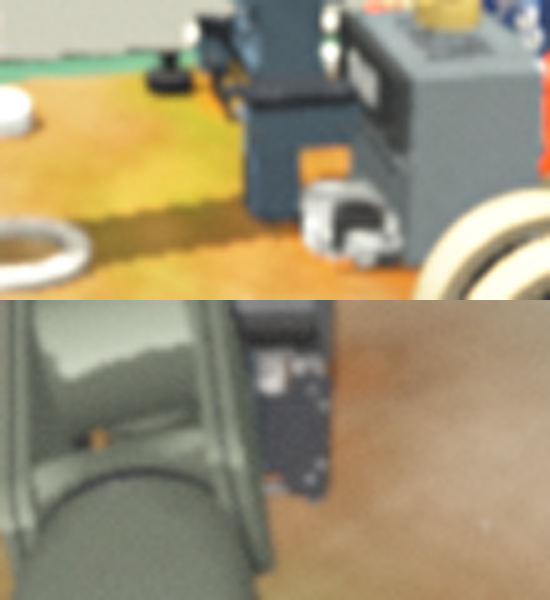

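The tray is inside the mouth and straight, with the ring still in it and a small side force. I'll advance a little more, release, rise and go to a free place at y≈0. There I'll see whether an out-of-reach pose makes the wrist lean.

```bash
python3 -m pendant '[{"xyz":[0,0.005,0],"roll":0,"jaw":1},{"xyz":[0,0.01,0],"roll":0,"jaw":1},{"xyz":[0,0.014,0],"roll":0,"jaw":1},{"xyz":[0,0.014,0],"roll":0,"jaw":0.7},{"xyz":[0,0.014,0],"roll":0,"jaw":0.6},{"xyz":[0,0.013,0],"roll":0,"jaw":0.6},{"xyz":[0,-0.01,0],"roll":0,"jaw":0.6},{"xyz":[0,-0.05,0],"roll":0,"jaw":0.6}]' 20; python3 -m pendant '[{"xyz":[0,-0.04,-0.03],"roll":0,"jaw":1},{"xyz":[-0.01,-0.06,-0.08],"roll":0,"jaw":1},{"xyz":[-0.04,-0.07,-0.13],"roll":0,"jaw":1},{"xyz":[-0.08,-0.07,-0.18],"roll":0,"jaw":1},{"xyz":[-0.12,-0.07,-0.23],"roll":0,"jaw":1},{"xyz":[-0.15,-0.07,-0.28],"roll":0,"jaw":1},{"xyz":[-0.16,-0.07,-0.335],"roll":0,"jaw":1},{"xyz":[-0.16,-0.07,-0.395],"roll":0,"jaw":1}]' 20;python3 -c "
from h import *
go(480,-16,700,88);print(env.state()['qpos'].round(1))"
```

```text
time_s: 21.85
ee_pos: [520.2, 143.0, 16.8]
ee_rot: [179.9, -0.0, 87.9]
force: [-1.0, -0.4, -0.5]
gripper_width: 36.6
time_s: 22.85
ee_pos: [443.4, -15.5, 413.5]
ee_rot: [-180.0, -0.0, 87.9]
force: [1.2, 0.1, -0.5]
gripper_width: 0.6
t 22.85 pos [443.4 -15.5 413.5] [-180.    -0.    87.9] w 0.6 F [ 1.2  0.1 -0.5] -> shift [ 0.0008  0.0366 -0.2865] roll -0.12932729369094886
[ -3.5   2.5  81.6   0.   95.9 -91.4]
```

```bash
python3 -m pendant '[{"xyz":[0.005,0,-0.05],"roll":0,"jaw":1},{"xyz":[0.011,0,-0.11],"roll":0,"jaw":1},{"xyz":[0.011,0,-0.17],"roll":0,"jaw":1},{"xyz":[0.011,0,-0.23],"roll":0,"jaw":1},{"xyz":[0.011,0,-0.29],"roll":0,"jaw":1},{"xyz":[0.011,0,-0.35],"roll":0,"jaw":1},{"xyz":[0.011,0,-0.41],"roll":0,"jaw":1},{"xyz":[0.011,0,-0.47],"roll":0,"jaw":1}]' 20;python3 -c "
from h import *
go(480,-16,700,88);print(env.state()['qpos'].round(1))"
```

```text
time_s: 23.85
ee_pos: [390.9, -3.2, 728.7]
ee_rot: [178.8, -0.0, 88.0]
force: [-0.8, 0.7, 0.9]
gripper_width: 0.4
t 23.85 pos [390.9  -3.2 728.7] [178.8  -0.   88. ] w 0.4 F [-0.8  0.7  0.9] -> shift [-0.0097  0.0889  0.0306] roll -0.02607902225702219
[-2.200e+00  1.600e+01  1.230e+01  1.000e-01  1.505e+02 -9.010e+01]
```

Joints 3 and 5 are at their limits and the wrist has started to lean (1.2°). Moving back toward the base at this height should make it lean further.

```bash
python3 -m pendant '[{"xyz":[0,-0.04,0],"roll":0,"jaw":1},{"xyz":[0,-0.08,0],"roll":0,"jaw":1},{"xyz":[0,-0.12,0],"roll":0,"jaw":1},{"xyz":[0,-0.16,0],"roll":0,"jaw":1},{"xyz":[0,-0.2,0],"roll":0,"jaw":1},{"xyz":[0,-0.24,0],"roll":0,"jaw":1},{"xyz":[0,-0.24,0],"roll":0,"jaw":1},{"xyz":[0,-0.24,0],"roll":0,"jaw":1}]' 20;python3 -c "
from h import *
go(480,-16,700,88);print(env.state()['qpos'].round(1))"
```

```text
time_s: 24.85
ee_pos: [152.5, 5.3, 723.1]
ee_rot: [178.8, -0.0, 88.0]
force: [1.1, -0.6, -0.1]
gripper_width: 0.5
t 24.85 pos [152.5   5.3 723.1] [178.8  -0.   88. ] w 0.5 F [ 1.1 -0.6 -0.1] -> shift [-0.0097  0.3275  0.0301] roll -0.02716809608591575
[-2.500e+00 -1.010e+01  4.310e+01  1.000e-01  1.457e+02 -9.040e+01]
```

The tilt carries over from call to call, so it can be built up. I'll push further beyond the limit, upward.

```bash
python3 -m pendant '[{"xyz":[0,0,-0.05],"roll":0,"jaw":1},{"xyz":[0,0,-0.1],"roll":0,"jaw":1},{"xyz":[0,0,-0.15],"roll":0,"jaw":1},{"xyz":[0,0,-0.2],"roll":0,"jaw":1},{"xyz":[0,0,-0.25],"roll":0,"jaw":1},{"xyz":[0,0,-0.3],"roll":0,"jaw":1},{"xyz":[0,0,-0.35],"roll":0,"jaw":1},{"xyz":[0,0,-0.4],"roll":0,"jaw":1}]' 20;python3 -c "
from h import *
go(480,-16,700,88);print(env.state()['qpos'].round(1))"
```

```text
time_s: 25.85
ee_pos: [173.3, 6.2, 757.5]
ee_rot: [176.6, -0.0, 88.0]
force: [0.4, 0.4, 0.0]
gripper_width: 0.5
t 25.85 pos [173.3   6.2 757.5] [176.6  -0.   88. ] w 0.5 F [0.4 0.4 0. ] -> shift [-0.0113  0.3034  0.0754] roll -0.028252248979981687
[ -1.8  -5.2  31.4   0.  150.4 -89.7]
```

```bash
python3 -m pendant '[{"xyz":[0,0,-1],"roll":0,"jaw":1},{"xyz":[0,0,-1],"roll":0,"jaw":1},{"xyz":[0,0,-1],"roll":0,"jaw":1},{"xyz":[0,0,-1],"roll":0,"jaw":1},{"xyz":[0,0,-1],"roll":0,"jaw":1},{"xyz":[0,0,-1],"roll":0,"jaw":1},{"xyz":[0,0,-1],"roll":0,"jaw":1},{"xyz":[0,0,-1],"roll":0,"jaw":1}]' 20;python3 -c "
from h import *
go(480,-16,700,88);print(env.state()['qpos'].round(1))"
```

```text
time_s: 26.85
ee_pos: [184.2, 8.0, 767.4]
ee_rot: [174.4, -0.0, 88.0]
force: [0.4, 1.3, 0.4]
gripper_width: 0.4
t 26.85 pos [184.2   8.  767.4] [174.4  -0.   88. ] w 0.4 F [0.4 1.3 0.4] -> shift [-0.0136  0.2884  0.0961] roll -0.029675955722609615
[-1.000e+00 -4.000e+00  2.800e+01 -1.000e-01  1.504e+02 -8.900e+01]
```

```bash
for i in 1; do python3 -m pendant '[{"xyz":[0,0,-1],"roll":0,"jaw":1},{"xyz":[0,0,-1],"roll":0,"jaw":1},{"xyz":[0,0,-1],"roll":0,"jaw":1},{"xyz":[0,0,-1],"roll":0,"jaw":1},{"xyz":[0,0,-1],"roll":0,"jaw":1},{"xyz":[0,0,-1],"roll":0,"jaw":1},{"xyz":[0,0,-1],"roll":0,"jaw":1},{"xyz":[0,0,-1],"roll":0,"jaw":1}]'; python3 -m pendant '[{"xyz":[0,0,-1],"roll":0,"jaw":1},{"xyz":[0,0,-1],"roll":0,"jaw":1},{"xyz":[0,0,-1],"roll":0,"jaw":1},{"xyz":[0,0,-1],"roll":0,"jaw":1},{"xyz":[0,0,-1],"roll":0,"jaw":1},{"xyz":[0,0,-1],"roll":0,"jaw":1},{"xyz":[0,0,-1],"roll":0,"jaw":1},{"xyz":[0,0,-1],"roll":0,"jaw":1}]';python3 -m pendant '[{"xyz":[0,0,-1],"roll":0,"jaw":1},{"xyz":[0,0,-1],"roll":0,"jaw":1},{"xyz":[0,0,-1],"roll":0,"jaw":1},{"xyz":[0,0,-1],"roll":0,"jaw":1},{"xyz":[0,0,-1],"roll":0,"jaw":1},{"xyz":[0,0,-1],"roll":0,"jaw":1},{"xyz":[0,0,-1],"roll":0,"jaw":1},{"xyz":[0,0,-1],"roll":0,"jaw":1}]';done;python3 -c "
from h import *
go(500,141.8,110,88);print(env.state()['qpos'].round(1))"
```

```text
time_s: 27.85
ee_pos: [178.5, 10.2, 775.9]
ee_rot: [172.1, -0.1, 88.0]
force: [-0.1, 0.5, 0.1]
gripper_width: 0.7
time_s: 28.85
ee_pos: [163.7, 12.9, 783.4]
ee_rot: [169.9, -0.2, 88.0]
force: [-0.0, 0.1, 1.3]
gripper_width: 0.4
time_s: 29.85
ee_pos: [143.8, 15.5, 790.0]
ee_rot: [167.7, -0.3, 88.0]
force: [0.4, 0.8, 0.5]
gripper_width: 0.5
t 29.85 pos [143.8  15.5 790. ] [167.7  -0.3  88. ] w 0.5 F [0.4 0.8 0.5] -> shift [0.135  0.1984 0.7401] roll 0.01795302533736276
[  3.7  -7.3  24.6  -1.9 150.4 -86. ]
```

```bash
python3 -m pendant '[{"xyz":[0,0.3,-1],"roll":0,"jaw":1},{"xyz":[0,0.3,-1],"roll":0,"jaw":1},{"xyz":[0,0.3,-1],"roll":0,"jaw":1},{"xyz":[0,0.3,-1],"roll":0,"jaw":1},{"xyz":[0,0.3,-1],"roll":0,"jaw":1},{"xyz":[0,0.3,-1],"roll":0,"jaw":1},{"xyz":[0,0.3,-1],"roll":0,"jaw":1},{"xyz":[0,0.3,-1],"roll":0,"jaw":1}]'; python3 -m pendant '[{"xyz":[0,0.2,-1],"roll":0,"jaw":1},{"xyz":[0,0.2,-1],"roll":0,"jaw":1},{"xyz":[0,0.2,-1],"roll":0,"jaw":1},{"xyz":[0,0.2,-1],"roll":0,"jaw":1},{"xyz":[0,0.2,-1],"roll":0,"jaw":1},{"xyz":[0,0.2,-1],"roll":0,"jaw":1},{"xyz":[0,0.2,-1],"roll":0,"jaw":1},{"xyz":[0,0.2,-1],"roll":0,"jaw":1}]';python3 -c "
from h import *
go(470,100,300,88);print(env.state()['qpos'].round(1))"
```

```text
time_s: 30.85
ee_pos: [201.4, 12.3, 802.8]
ee_rot: [165.5, -0.4, 88.0]
force: [-0.5, 0.0, 0.1]
gripper_width: 0.4
time_s: 31.85
ee_pos: [195.0, 10.9, 810.7]
ee_rot: [163.4, -0.4, 88.1]
force: [0.0, -0.7, 0.7]
gripper_width: 0.3
t 31.85 pos [195.   10.9 810.7] [163.4  -0.4  88.1] w 0.3 F [ 0.  -0.7  0.7] -> shift [0.0946 0.1147 0.5677] roll 0.05000872363149256
[ 1.000e-01 -1.900e+00  1.490e+01 -4.000e-01  1.504e+02 -8.820e+01]
```

```bash
python3 -m pendant '[{"xyz":[0.01,0.015,0.07],"roll":0,"jaw":1},{"xyz":[0.025,0.03,0.14],"roll":0,"jaw":1},{"xyz":[0.04,0.045,0.21],"roll":0,"jaw":1},{"xyz":[0.055,0.06,0.28],"roll":0,"jaw":1},{"xyz":[0.07,0.08,0.34],"roll":0,"jaw":1},{"xyz":[0.08,0.09,0.4],"roll":0,"jaw":1},{"xyz":[0.09,0.1,0.46],"roll":0,"jaw":1},{"xyz":[0.095,0.115,0.51],"roll":0,"jaw":1}]';python3 -c "
from h import *
go(520,140.5,100,88);go(525,140.5,16,88)
print(env.state()['qpos'].round(1))"
```

```text
time_s: 32.85
ee_pos: [426.1, 93.6, 401.2]
ee_rot: [163.4, -0.4, 88.1]
force: [1.6, 0.1, 0.3]
gripper_width: 0.1
t 32.85 pos [426.1  93.6 401.2] [163.4  -0.4  88.1] w 0.1 F [1.6 0.1 0.3] -> shift [0.0477 0.0026 0.3153] roll 0.08445671649110409
t 32.85 pos [426.1  93.6 401.2] [163.4  -0.4  88.1] w 0.1 F [1.6 0.1 0.3] -> shift [ 0.0473 -0.0166  0.3973] roll 0.08445671649110409
[ 14.   -7.2  94.4  -4.2  76.8 -73.6]
```

```bash
python3 -m pendant '[{"xyz":[0.01,-0.004,0.05],"roll":0,"jaw":1},{"xyz":[0.02,-0.012,0.11],"roll":0,"jaw":1},{"xyz":[0.03,-0.017,0.17],"roll":0,"jaw":1},{"xyz":[0.04,-0.017,0.23],"roll":0,"jaw":1},{"xyz":[0.047,-0.017,0.29],"roll":0,"jaw":1},{"xyz":[0.047,-0.017,0.34],"roll":0,"jaw":1},{"xyz":[0.047,-0.017,0.37],"roll":0,"jaw":1},{"xyz":[0.047,-0.017,0.383],"roll":0,"jaw":1}]';python3 - <<'E'
from h import *
go(525,140.5,16,88);go(555,139.5,16)
p,d=grab('side');p2,_=grab('top')
a=cv2.resize(p[155:215,260:370],None,fx=5,fy=5,interpolation=cv2.INTER_CUBIC)
b=cv2.resize(p2[170:230,220:330],None,fx=5,fy=5,interpolation=cv2.INTER_CUBIC)
cv2.imwrite('pics/t4.png',np.vstack([a,b]))
E
```

```text
time_s: 33.85
ee_pos: [519.5, 139.4, 29.6]
ee_rot: [163.6, -0.4, 88.0]
force: [0.1, -0.6, 0.8]
gripper_width: 0.4
t 33.85 pos [519.5 139.4  29.6] [163.6  -0.4  88. ] w 0.4 F [ 0.1 -0.6  0.8] -> shift [0.0012 0.0014 0.0146] roll 0.04102482905659599
t 33.85 pos [519.5 139.4  29.6] [163.6  -0.4  88. ] w 0.4 F [ 0.1 -0.6  0.8] -> shift [0.0012 0.0302 0.023 ] roll None
```

View pics/t4.png

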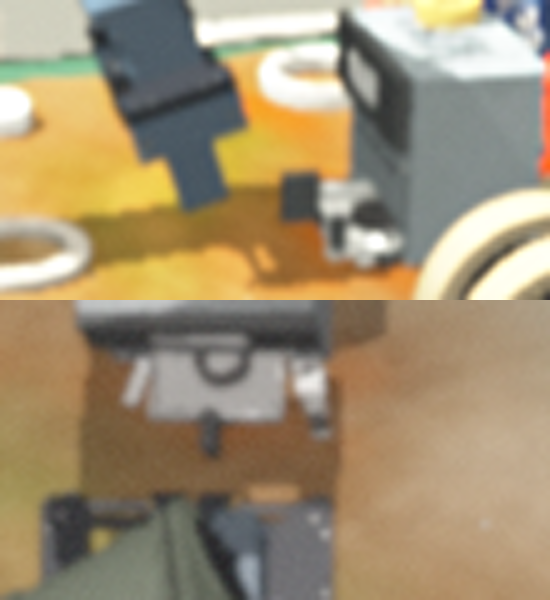

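The wrist leans back and the tray stands straight in the mouth with the ring in it. The fin tip is at (211,455). Next is the push geometry.

```bash
python3 - <<'E'
from h import *
z=lambda u,v,h:ray('top',220+(u-2)/5,170+(v-302)/5,h).round(1)
print('fin tip',z(211,455,46),'fin base',z(208,418,46),'front L',z(148,418,22),'front R',z(284,417,22))
for x,y in((540,140),(560,139.5),(595,138.3),(601,138),(606,137.8)):go(x,y,17)
E
```

```text
fin tip [570.1 139.2  46. ] fin base [595.1 141.3  46. ] front L [601.  185.2  22. ] front R [599.9  93.2  22. ]
t 33.95 pos [519.9 139.5  30.7] [163.6  -0.4  88. ] w 0.3 F [0.6 0.3 0.2] -> shift [0.0011 0.0154 0.0188] roll None
t 33.95 pos [519.9 139.5  30.7] [163.6  -0.4  88. ] w 0.3 F [0.6 0.3 0.2] -> shift [0.0012 0.0346 0.0245] roll None
t 33.95 pos [519.9 139.5  30.7] [163.6  -0.4  88. ] w 0.3 F [0.6 0.3 0.2] -> shift [0.0012 0.0682 0.0344] roll None
t 33.95 pos [519.9 139.5  30.7] [163.6  -0.4  88. ] w 0.3 F [0.6 0.3 0.2] -> shift [0.0012 0.0739 0.0361] roll None
t 33.95 pos [519.9 139.5  30.7] [163.6  -0.4  88. ] w 0.3 F [0.6 0.3 0.2] -> shift [0.0011 0.0787 0.0375] roll None
```

```bash
python3 -m pendant '[{"xyz":[0.001,0.008,0.01],"roll":0,"jaw":1},{"xyz":[0.001,0.0155,0.019],"roll":0,"jaw":1},{"xyz":[0.001,0.025,0.0217],"roll":0,"jaw":1},{"xyz":[0.001,0.034,0.0243],"roll":0,"jaw":1},{"xyz":[0.001,0.041,0.0264],"roll":0,"jaw":1},{"xyz":[0.001,0.05,0.029],"roll":0,"jaw":1},{"xyz":[0.001,0.058,0.0314],"roll":0,"jaw":1},{"xyz":[0.001,0.063,0.0329],"roll":0,"jaw":1}]' 20;python3 - <<'E'
from h import *
for x,y in((595,138.3),(600,138),(603,137.8)):go(x,y,17)
E
```

```text
time_s: 34.95
ee_pos: [590.6, 138.5, 18.2]
ee_rot: [163.4, -0.4, 88.0]
force: [-2.6, 0.4, 1.5]
gripper_width: 0.6
t 34.95 pos [590.6 138.5  18.2] [163.4  -0.4  88. ] w 0.6 F [-2.6  0.4  1.5] -> shift [-0.      0.0039  0.0024] roll None
t 34.95 pos [590.6 138.5  18.2] [163.4  -0.4  88. ] w 0.6 F [-2.6  0.4  1.5] -> shift [-0.0002  0.0087  0.0038] roll None
t 34.95 pos [590.6 138.5  18.2] [163.4  -0.4  88. ] w 0.6 F [-2.6  0.4  1.5] -> shift [-0.0003  0.0115  0.0047] roll None
```

```bash
python3 -m pendant '[{"xyz":[0,0.002,0.001],"roll":0,"jaw":1},{"xyz":[0,0.004,0.0015],"roll":0,"jaw":1},{"xyz":[0,0.006,0.002],"roll":0,"jaw":1},{"xyz":[0,0.007,0.0025],"roll":0,"jaw":1},{"xyz":[0,0.008,0.003],"roll":0,"jaw":1},{"xyz":[0,0.009,0.003],"roll":0,"jaw":1},{"xyz":[0,0.0095,0.003],"roll":0,"jaw":1},{"xyz":[0,0.0095,0.003],"roll":0,"jaw":1}]' 20;python3 - <<'E'
from h import *
go(603,137.8,17)
E
```

```text
time_s: 35.95
ee_pos: [599.0, 138.1, 17.7]
ee_rot: [163.5, -0.4, 88.0]
force: [-4.8, 2.1, 2.3]
gripper_width: 0.3
t 35.95 pos [599.  138.1  17.7] [163.5  -0.4  88. ] w 0.3 F [-4.8  2.1  2.3] -> shift [-0.0002  0.0037  0.0018] roll None
```

```bash
python3 -m pendant '[{"xyz":[0,0.0005,0],"roll":0,"jaw":1},{"xyz":[0,0.001,0.0005],"roll":0,"jaw":1},{"xyz":[0,0.0015,0.0005],"roll":0,"jaw":1},{"xyz":[0,0.002,0.0005],"roll":0,"jaw":1},{"xyz":[0,0.0025,0.001],"roll":0,"jaw":1},{"xyz":[0,0.003,0.001],"roll":0,"jaw":1},{"xyz":[0,0.003,0.001],"roll":0,"jaw":1},{"xyz":[0,0.003,0.001],"roll":0,"jaw":1}]' 20;python3 - <<'E'
from h import *
go(605,137.8,17)
E
```

```text
time_s: 36.95
ee_pos: [599.6, 137.7, 17.0]
ee_rot: [163.8, -0.3, 88.0]
force: [-11.5, 2.7, 6.9]
gripper_width: 0.6
t 36.95 pos [599.6 137.7  17. ] [163.8  -0.3  88. ] w 0.6 F [-11.5   2.7   6.9] -> shift [0.0003 0.0052 0.0015] roll None
```

```bash
python3 -m pendant '[{"xyz":[0,0.001,0],"roll":0,"jaw":1},{"xyz":[0,0.002,0.0005],"roll":0,"jaw":1},{"xyz":[0,0.0025,0.0005],"roll":0,"jaw":1},{"xyz":[0,0.0025,0.0005],"roll":0,"jaw":1},{"xyz":[0,0,0],"roll":0,"jaw":1},{"xyz":[0,-0.01,-0.003],"roll":0,"jaw":1},{"xyz":[0,-0.04,-0.012],"roll":0,"jaw":1},{"xyz":[0,-0.07,-0.05],"roll":0,"jaw":1}]' 20;python3 - <<'E'
from h import *
go(605,137.8,17)
p,d=grab('side');p2,d2=grab('top')
a=cv2.resize(p[155:215,260:370],None,fx=5,fy=5,interpolation=cv2.INTER_CUBIC)
b=cv2.resize(p2[170:230,220:330],None,fx=5,fy=5,interpolation=cv2.INTER_CUBIC)
cv2.imwrite('pics/t5.png',np.vstack([a,b]))
E
```

```text
time_s: 37.95
ee_pos: [521.3, 140.5, 45.0]
ee_rot: [163.5, -0.4, 88.0]
force: [-1.0, -0.9, -0.1]
gripper_width: 0.6
t 37.95 pos [521.3 140.5  45. ] [163.5  -0.4  88. ] w 0.6 F [-1.  -0.9 -0.1] -> shift [-0.      0.0723  0.0506] roll None
```

View pics/t5.png

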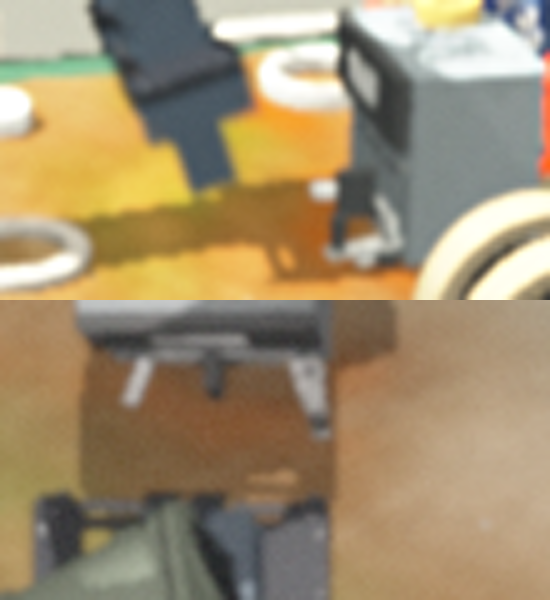

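The tray front is up at the face, with the fin tip now at (213,396) and the keeper pin at (320,430). The stop was felt at 11 N and above.

```bash
python3 - <<'E'
from h import *
z=lambda u,v,h:ray('top',220+(u-2)/5,170+(v-302)/5,h).round(1)
print('fin tip',z(213,396,46),'pin',z(320,430,43))
for t in((521,42,28),(592.5,39,28),(594,82,28),(547,84,28),(548,111.6,28),(612,109.4,28)):go(*t)
E
```

```text
fin tip [610.  138.1  46. ] pin [586.2  67.2  43. ]
t 38.05 pos [520.1 140.8  47.7] [163.3  -0.5  88.1] w 0.4 F [ 0.2  1.5 -0. ] -> shift [-0.0988 -0.0014  0.0193] roll None
t 38.05 pos [520.1 140.8  47.7] [163.3  -0.5  88.1] w 0.4 F [ 0.2  1.5 -0. ] -> shift [-0.0995  0.0671  0.0398] roll None
t 38.05 pos [520.1 140.8  47.7] [163.3  -0.5  88.1] w 0.4 F [ 0.2  1.5 -0. ] -> shift [-0.0565  0.0671  0.0402] roll None
t 38.05 pos [520.1 140.8  47.7] [163.3  -0.5  88.1] w 0.4 F [ 0.2  1.5 -0. ] -> shift [-0.056   0.022   0.0267] roll None
t 38.05 pos [520.1 140.8  47.7] [163.3  -0.5  88.1] w 0.4 F [ 0.2  1.5 -0. ] -> shift [-0.0284  0.0221  0.0269] roll None
t 38.05 pos [520.1 140.8  47.7] [163.3  -0.5  88.1] w 0.4 F [ 0.2  1.5 -0. ] -> shift [-0.0285  0.0834  0.0453] roll None
```

```bash
python3 -m pendant '[{"xyz":[-0.03,-0.001,0.006],"roll":0,"jaw":1},{"xyz":[-0.065,-0.001,0.014],"roll":0,"jaw":1},{"xyz":[-0.099,-0.001,0.02],"roll":0,"jaw":1},{"xyz":[-0.099,0.012,0.023],"roll":0,"jaw":1},{"xyz":[-0.099,0.03,0.029],"roll":0,"jaw":1},{"xyz":[-0.099,0.05,0.035],"roll":0,"jaw":1},{"xyz":[-0.099,0.064,0.039],"roll":0,"jaw":1},{"xyz":[-0.099,0.065,0.039],"roll":0,"jaw":1}]';python3 -m pendant '[{"xyz":[0.005,0,0],"roll":0,"jaw":1},{"xyz":[0.011,0,0],"roll":0,"jaw":1},{"xyz":[0.017,0,0],"roll":0,"jaw":1},{"xyz":[0.023,0,0],"roll":0,"jaw":1},{"xyz":[0.029,0,0],"roll":0,"jaw":1},{"xyz":[0.035,0,0],"roll":0,"jaw":1},{"xyz":[0.041,0,0],"roll":0,"jaw":1},{"xyz":[0.043,0,0],"roll":0,"jaw":1}]';python3 - <<'E'
from h import *
for t in((547,84,28),(548,111.6,28),(600,109.8,28),(612,109.4,28)):go(*t)
E
```

```text
time_s: 39.05
ee_pos: [593.7, 39.8, 26.6]
ee_rot: [163.3, -0.4, 88.1]
force: [-0.3, -0.0, -0.7]
gripper_width: 0.3
time_s: 40.05
ee_pos: [593.9, 82.7, 26.9]
ee_rot: [163.4, -0.4, 88.1]
force: [0.8, -1.5, 0.2]
gripper_width: 0.7
t 40.05 pos [593.9  82.7  26.9] [163.4  -0.4  88.1] w 0.7 F [ 0.8 -1.5  0.2] -> shift [-0.0003 -0.0447 -0.0145] roll None
t 40.05 pos [593.9  82.7  26.9] [163.4  -0.4  88.1] w 0.7 F [ 0.8 -1.5  0.2] -> shift [ 0.0273 -0.0446 -0.0143] roll None
t 40.05 pos [593.9  82.7  26.9] [163.4  -0.4  88.1] w 0.7 F [ 0.8 -1.5  0.2] -> shift [0.0273 0.0052 0.0006] roll None
t 40.05 pos [593.9  82.7  26.9] [163.4  -0.4  88.1] w 0.7 F [ 0.8 -1.5  0.2] -> shift [0.0273 0.0167 0.004 ] roll None
```

```bash
python3 -m pendant '[{"xyz":[0,-0.022,-0.007],"roll":0,"jaw":1},{"xyz":[0,-0.045,-0.0145],"roll":0,"jaw":1},{"xyz":[0.013,-0.045,-0.0145],"roll":0,"jaw":1},{"xyz":[0.027,-0.045,-0.0145],"roll":0,"jaw":1},{"xyz":[0.027,-0.045,-0.0145],"roll":0,"jaw":1},{"xyz":[0.027,-0.032,-0.0105],"roll":0,"jaw":1},{"xyz":[0.027,-0.022,-0.0075],"roll":0,"jaw":1},{"xyz":[0.027,-0.014,-0.005],"roll":0,"jaw":1}]';python3 -m pendant '[{"xyz":[0,0.004,0.001],"roll":0,"jaw":1},{"xyz":[0,0.009,0.0025],"roll":0,"jaw":1},{"xyz":[0,0.014,0.004],"roll":0,"jaw":1},{"xyz":[0,0.019,0.0055],"roll":0,"jaw":1},{"xyz":[0,0.022,0.0065],"roll":0,"jaw":1},{"xyz":[0,0.024,0.007],"roll":0,"jaw":1},{"xyz":[0,0.026,0.0075],"roll":0,"jaw":1},{"xyz":[0,0.026,0.0075],"roll":0,"jaw":1}]';python3 - <<'E'
from h import *
go(612,109.4,28)
E
```

```text
time_s: 41.05
ee_pos: [580.7, 109.4, 27.7]
ee_rot: [163.4, -0.4, 88.0]
force: [0.1, -1.0, -0.0]
gripper_width: 0.4
time_s: 42.05
ee_pos: [599.7, 119.9, 27.8]
ee_rot: [164.0, -1.1, 88.0]
force: [-28.4, 55.5, 16.4]
gripper_width: 0.5
t 42.05 pos [599.7 119.9  27.8] [164.   -1.1  88. ] w 0.5 F [-28.4  55.5  16.4] -> shift [-0.01    0.0122  0.0031] roll None
```

That was a strong side force, so I'm backing off straight away to look.

```bash
python3 -m pendant '[{"xyz":[0,-0.012,-0.0035],"roll":0,"jaw":1},{"xyz":[0,-0.03,-0.009],"roll":0,"jaw":1},{"xyz":[0,-0.05,-0.015],"roll":0,"jaw":1},{"xyz":[0,-0.07,-0.021],"roll":0,"jaw":1},{"xyz":[0,-0.085,-0.026],"roll":0,"jaw":1},{"xyz":[0,-0.085,-0.026],"roll":0,"jaw":1},{"xyz":[0,-0.085,-0.026],"roll":0,"jaw":1},{"xyz":[0,-0.085,-0.026],"roll":0,"jaw":1}]';python3 - <<'E'
from h import *
go(612,109.4,28)
p,d=grab('side');p2,d2=grab('top')
a=cv2.resize(p[175:215,290:360],None,fx=8,fy=8,interpolation=cv2.INTER_CUBIC)
b=cv2.resize(p2[170:205,225:295],None,fx=8,fy=8,interpolation=cv2.INTER_CUBIC)
cv2.imwrite('pics/t6.png',np.vstack([a,b]))
E
```

```text
time_s: 43.05
ee_pos: [518.7, 111.9, 28.7]
ee_rot: [163.4, -0.4, 88.0]
force: [0.3, 0.3, -0.9]
gripper_width: 0.8
t 43.05 pos [518.7 111.9  28.7] [163.4  -0.4  88. ] w 0.8 F [ 0.3  0.3 -0.9] -> shift [0.0007 0.0893 0.0274] roll None
```

View pics/t6.png

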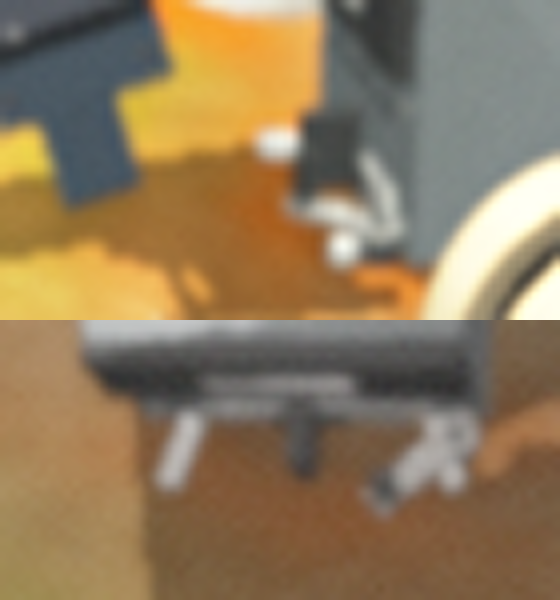

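The tray is flush with the fin tip at (303,473). The keeper is only partly swung: pivot at (458,435), pin at (380,490). The block caught the pin on its right corner and was wedged toward the fin. I'll approach further right.

```bash
python3 - <<'E'
from h import *
z=lambda u,v,h:ray('top',225+(u-3.5)/8,170+(v-323.5)/8,h).round(1)
print('fin tip',z(303,475,46),'fin L/R',z(290,460,46),z(317,460,46),'pin',z(380,492,43),'pivot',z(458,435,18),'cheekL tip',z(170,482,10),'cheekR tip',z(452,482,10))
for t in((560,96,28),(575,96,28),(590,99,28),(600,103,28),(612,104,28)):go(*t)
E
```

```text
fin tip [609.5 137.3  46. ] fin L/R [616.  142.7  46. ] [615.8 131.5  46. ] pin [602.3 105.6  43. ] pivot [631.8  75.2  18. ] cheekL tip [615.6 198.9  10. ] cheekR tip [613.2  78.5  10. ]
t 43.15 pos [518.3 111.9  28.6] [163.4  -0.4  88. ] w 0.5 F [-0.8  0.3 -0.7] -> shift [-0.0144  0.0404  0.0125] roll None
t 43.15 pos [518.3 111.9  28.6] [163.4  -0.4  88. ] w 0.5 F [-0.8  0.3 -0.7] -> shift [-0.0139  0.0547  0.0168] roll None
t 43.15 pos [518.3 111.9  28.6] [163.4  -0.4  88. ] w 0.5 F [-0.8  0.3 -0.7] -> shift [-0.0104  0.069   0.021 ] roll None
t 43.15 pos [518.3 111.9  28.6] [163.4  -0.4  88. ] w 0.5 F [-0.8  0.3 -0.7] -> shift [-0.0061  0.0784  0.0239] roll None
t 43.15 pos [518.3 111.9  28.6] [163.4  -0.4  88. ] w 0.5 F [-0.8  0.3 -0.7] -> shift [-0.0047  0.0899  0.0273] roll None
```

The fin-tip reading is 609.5 mm, against 616.5 mm expected if the face is at 644. That disagrees with the finger's reading, so I'll press the tray harder once more and see whether it gives.

```bash
python3 -m pendant '[{"xyz":[0.015,0,0],"roll":0,"jaw":1},{"xyz":[0.027,0.01,0.008],"roll":0,"jaw":1},{"xyz":[0.0275,0.03,0.02],"roll":0,"jaw":1},{"xyz":[0.028,0.05,0.026],"roll":0,"jaw":1},{"xyz":[0.028,0.065,0.0305],"roll":0,"jaw":1},{"xyz":[0.028,0.073,0.033],"roll":0,"jaw":1},{"xyz":[0.028,0.076,0.034],"roll":0,"jaw":1},{"xyz":[0.028,0.077,0.034],"roll":0,"jaw":1}]';python3 -c "
from h import *
go(608,137.8,18)"; python3 -m pendant '[{"xyz":[0,0.002,0.0005],"roll":0,"jaw":1},{"xyz":[0,0.004,0.001],"roll":0,"jaw":1},{"xyz":[0,0.006,0.0015],"roll":0,"jaw":1},{"xyz":[0,0.007,0.002],"roll":0,"jaw":1},{"xyz":[0,0.008,0.0025],"roll":0,"jaw":1},{"xyz":[0,0.009,0.0025],"roll":0,"jaw":1},{"xyz":[0,0.009,0.0025],"roll":0,"jaw":1},{"xyz":[0,0.009,0.0025],"roll":0,"jaw":1}]';python3 -c "
from h import *
go(608,137.8,18)"
```

```text
time_s: 44.15
ee_pos: [599.2, 136.8, 17.1]
ee_rot: [163.8, -0.4, 88.0]
force: [-7.2, 2.4, 3.8]
gripper_width: 1.0
t 44.15 pos [599.2 136.8  17.1] [163.8  -0.4  88. ] w 1.0 F [-7.2  2.4  3.8] -> shift [0.0013 0.0087 0.0017] roll None
time_s: 45.15
ee_pos: [600.2, 136.0, 15.5]
ee_rot: [164.6, -0.2, 88.0]
force: [-26.7, 6.1, 16.1]
gripper_width: 0.7
t 45.15 pos [600.2 136.   15.5] [164.6  -0.2  88. ] w 0.7 F [-26.7   6.1  16.1] -> shift [ 0.0021  0.0082 -0.0004] roll None
```

It's a hard stop at TCP x=600, with 27 N and no give. Finger geometry puts the fin end at 615, so the tray is home to within about 1.5 mm. Now the keeper, approached further to the right.

```bash
python3 -m pendant '[{"xyz":[0,-0.01,-0.003],"roll":0,"jaw":1},{"xyz":[0,-0.04,-0.015],"roll":0,"jaw":1},{"xyz":[-0.01,-0.06,-0.03],"roll":0,"jaw":1},{"xyz":[-0.04,-0.06,-0.03],"roll":0,"jaw":1},{"xyz":[-0.044,-0.06,-0.03],"roll":0,"jaw":1},{"xyz":[-0.044,-0.06,-0.03],"roll":0,"jaw":1},{"xyz":[-0.044,-0.06,-0.03],"roll":0,"jaw":1},{"xyz":[-0.044,-0.06,-0.03],"roll":0,"jaw":1}]';python3 -c "
from h import *
for t in((575,95,28),(592,97,28),(600,99,28),(612,101,28)):go(*t)"
```

```text
time_s: 46.15
ee_pos: [544.1, 95.5, 29.5]
ee_rot: [163.4, -0.4, 88.1]
force: [-0.5, -0.4, -0.9]
gripper_width: 0.6
t 46.15 pos [544.1  95.5  29.5] [163.4  -0.4  88.1] w 0.6 F [-0.5 -0.4 -0.9] -> shift [0.0005 0.0292 0.0103] roll None
t 46.15 pos [544.1  95.5  29.5] [163.4  -0.4  88.1] w 0.6 F [-0.5 -0.4 -0.9] -> shift [0.0031 0.0454 0.0151] roll None
t 46.15 pos [544.1  95.5  29.5] [163.4  -0.4  88.1] w 0.6 F [-0.5 -0.4 -0.9] -> shift [0.0053 0.053  0.0174] roll None
t 46.15 pos [544.1  95.5  29.5] [163.4  -0.4  88.1] w 0.6 F [-0.5 -0.4 -0.9] -> shift [0.0077 0.0644 0.0208] roll None
```

```bash
python3 -m pendant '[{"xyz":[0,0.015,0.005],"roll":0,"jaw":1},{"xyz":[0,0.03,0.0105],"roll":0,"jaw":1},{"xyz":[0.001,0.035,0.012],"roll":0,"jaw":1},{"xyz":[0.002,0.039,0.013],"roll":0,"jaw":1},{"xyz":[0.002,0.042,0.014],"roll":0,"jaw":1},{"xyz":[0.003,0.045,0.015],"roll":0,"jaw":1},{"xyz":[0.003,0.047,0.0155],"roll":0,"jaw":1},{"xyz":[0.003,0.048,0.016],"roll":0,"jaw":1}]';python3 -c "
from h import *
for t in((600,99,28),(612,101,28)):go(*t)"
```

```text
time_s: 47.15
ee_pos: [594.6, 96.3, 28.0]
ee_rot: [163.4, -0.4, 88.1]
force: [-0.8, -0.7, 0.3]
gripper_width: 0.2
t 47.15 pos [594.6  96.3  28. ] [163.4  -0.4  88.1] w 0.2 F [-0.8 -0.7  0.3] -> shift [0.0029 0.0051 0.0016] roll None
t 47.15 pos [594.6  96.3  28. ] [163.4  -0.4  88.1] w 0.2 F [-0.8 -0.7  0.3] -> shift [0.0053 0.0165 0.005 ] roll None
```

Low forces so far. I'll go on.

```bash
python3 -m pendant '[{"xyz":[0.001,0.002,0.0005],"roll":0,"jaw":1},{"xyz":[0.002,0.004,0.001],"roll":0,"jaw":1},{"xyz":[0.003,0.006,0.002],"roll":0,"jaw":1},{"xyz":[0.004,0.008,0.0025],"roll":0,"jaw":1},{"xyz":[0.005,0.01,0.003],"roll":0,"jaw":1},{"xyz":[0.005,0.012,0.0035],"roll":0,"jaw":1},{"xyz":[0.005,0.013,0.004],"roll":0,"jaw":1},{"xyz":[0.005,0.013,0.004],"roll":0,"jaw":1}]';python3 -c "
from h import *
for t in((612,101,28),(616,101,28)):go(*t)
p,d=grab('side');W=cloud('side',d)
a=p[185:212,300:350]
cv2.imwrite('pics/t7.png',cv2.resize(a,None,fx=8,fy=8))"
```

```text
time_s: 48.15
ee_pos: [608.5, 100.8, 28.0]
ee_rot: [163.4, -0.4, 88.0]
force: [-0.8, 0.1, -0.7]
gripper_width: 0.3
t 48.15 pos [608.5 100.8  28. ] [163.4  -0.4  88. ] w 0.3 F [-0.8  0.1 -0.7] -> shift [0.0003 0.0033 0.001 ] roll None
t 48.15 pos [608.5 100.8  28. ] [163.4  -0.4  88. ] w 0.3 F [-0.8  0.1 -0.7] -> shift [0.0004 0.0071 0.0021] roll None
```

```bash
python3 -m pendant '[{"xyz":[0,0.001,0],"roll":0,"jaw":1},{"xyz":[0,0.002,0.0005],"roll":0,"jaw":1},{"xyz":[0,0.003,0.001],"roll":0,"jaw":1},{"xyz":[0,0.004,0.001],"roll":0,"jaw":1},{"xyz":[0,0.0045,0.0015],"roll":0,"jaw":1},{"xyz":[0,0.005,0.0015],"roll":0,"jaw":1},{"xyz":[0,0.0055,0.0015],"roll":0,"jaw":1},{"xyz":[0,0.0055,0.0015],"roll":0,"jaw":1}]';python3 -c "
from h import *
go(616,101,28)"
```

```text
time_s: 49.2
ee_pos: [614.0, 100.6, 28.0]
ee_rot: [163.4, -0.4, 88.0]
force: [-0.4, 0.0, -0.1]
gripper_width: 0.2
t 49.2 pos [614.  100.6  28. ] [163.4  -0.4  88. ] w 0.2 F [-0.4  0.  -0.1] -> shift [0.0005 0.0019 0.0006] roll None
```

```bash
python3 -m pendant '[{"xyz":[0,0.001,0],"roll":0,"jaw":1},{"xyz":[0,0.002,0.0005],"roll":0,"jaw":1},{"xyz":[0,0.003,0.001],"roll":0,"jaw":1},{"xyz":[0,0.003,0.001],"roll":0,"jaw":1},{"xyz":[0,-0.01,-0.003],"roll":0,"jaw":1},{"xyz":[0,-0.04,-0.012],"roll":0,"jaw":1},{"xyz":[0,-0.07,-0.02],"roll":0,"jaw":1},{"xyz":[0,-0.09,-0.027],"roll":0,"jaw":1}]';python3 - <<'E'
from h import *
go(616,101,28)
P=[grab('top')[0].astype(float) for _ in range(3)]
g=np.mean(P,0).mean(2).astype(int)
np.set_printoptions(linewidth=250)
print('cols',list(range(252,288)))
for v in range(179,196): print(v,g[v,252:288])
p,d=grab('side');W=cloud('side',d)
s=(W[...,0]>570)&(W[...,0]<660)&(W[...,1]>60)&(W[...,1]<150)&(W[...,2]>6)&(W[...,2]<60)
v,u=np.where(s)
gs=p.mean(2).astype(int)
u0,u1,v0,v1=u.min(),u.max(),v.min(),v.max();print(u0,u1,v0,v1)
print('side gray from',max(v0,185),max(u0,318));print(gs[185:212,318:346])
E
```

```text
time_s: 50.2
ee_pos: [518.8, 104.1, 28.5]
ee_rot: [163.4, -0.5, 88.1]
force: [0.7, 0.6, 0.9]
gripper_width: 0.5
t 50.2 pos [518.8 104.1  28.5] [163.4  -0.5  88.1] w 0.5 F [0.7 0.6 0.9] -> shift [0.0002 0.0931 0.0283] roll None
cols [252, 253, 254, 255, 256, 257, 258, 259, 260, 261, 262, 263, 264, 265, 266, 267, 268, 269, 270, 271, 272, 273, 274, 275, 276, 277, 278, 279, 280, 281, 282, 283, 284, 285, 286, 287]
179 [108 110 107 106 105 107 108 107 103  99  99 102 108 116 118 117 112  95  81  78  78  79  78  80  76  76  73  65  63  62  64  71  82  90  90  86]
180 [133 133 129 120 117 115 116 112 101  85  84  88 103 118 118 119 118 108 105 112 113 116 112 113 110 111 105  92  86  86  91  90  89  90  89  84]
181 [132 131 127 121 117 118 115 109  97  84  79  85  93 105 109 111 109 106 103 111 117 122 124 126 129 131 131 127 124 124 127 120 101  90  87  81]
182 [106 104 104 103 102 103  97  88  82  80  81  75  75  81  84  87  92  89  90 100 120 136 144 149 152 154 159 160 156 147 145 140 117  95  85  82]
183 [ 88  87  87  88  88  89  87  81  79  80  81  74  67  72  77  82  86  83  78  94 13
[... 4163 characters left out ...]
 135 150]
 [100 100 100 102 101 103 105 103 103  99  97  94 121 180 221 218 182 119  84  85  86  89 102 117 130 131 139 177]
 [102 100 101 103 101 102 104 105 103 103  97  97 113 154 185 180 151 103  71  73  76  79  98 114 122 124 149 202]
 [100 101 103 104 105 103 103 103 104 102 101  98 104 123 138 133 114  95  90  90  91  92  99 106 107 116 163 219]
 [100 100 103 104 104 104 101 103 103 103 104 102  99 101 103  98 100 109 117 120 120 118 116 106 101 125 185 228]
 [ 98 100 102 103 102 102  99  99 101 104 102 103 101 101  98  96 100 120 136 140 138 136 134 124 123 156 206 231]
 [ 99  99 101 101 101 103 100  99 100 101 102 103 102 103 101  99 100 112 125 132 130 133 140 141 148 181 219 232]]
```

```bash
python3 - <<'E'
from h import *
P=[grab('top')[0].astype(float) for _ in range(6)]
g=np.mean(P,0).mean(2)
pts=[]
for u in range(272,279):
    r=np.arange(180,190);w=np.clip(g[180:190,u]-100,0,None);pts.append(ray('top',u,(r*w).sum()/w.sum(),18)[:2])
pts=np.array(pts);c=np.polyfit(pts[:,1],pts[:,0],1);print('arm dx/dy',c[0],'vs shut',np.tan(np.radians(2)),'line x',pts.mean(0))
print('pin',ray('top',270,183.7,43),'pivot',ray('top',281.2,183.5,18),'fin tip',ray('top',263,189.6,46))
# visor/front-plate line rows at cols 245..258, z22
print('plate',ray('top',253,180.5,22))
for n,q in (('gauge',None),):
    f=env.grab_frame('side');W=cloud('side',f[1]);s=(abs(W[...,0]-507)<30)&(abs(W[...,1]+373)<30)
    for lo in (60,100,140): print(lo,np.median(W[s&(W[...,2]>=lo)&(W[...,2]<lo+20)],0).round(1))
go(500,104,120)
E
```

```text
arm dx/dy 0.030075005391782747 vs shut 0.03492076949174773 line x [634.1183169   98.35718345]
pin [627.57844483 112.51373462  43.        ] pivot [633.40232121  77.27505075  18.        ] fin tip [607.22817255 135.40776237  46.        ]
plate [644.78102277 172.7610843   22.        ]
60 [ 504.6 -382.3   70.4]
100 [ 504.7 -383.   110.8]
140 [ 505.6 -381.1  150.4]
t 50.75 pos [520.6 103.8  28.2] [163.4  -0.4  88. ] w -0.1 F [-0.3  0.6 -0.5] -> shift [ 0.0002  0.0065 -0.0939] roll None
```

The arm line is within 0.3° of shut and the plate line matches the face. The gauge is still upright and the robot is clear, so I'm handing in.

```bash
python3 -c "
from workcell import env
print(env.job_done(), env.state()['time_s'],env.state()['force'].round(1))"
```

```text
the job is handed in; nothing more can be done
the job is handed in; nothing more can be done
```

I carried out all four parts of the task and handed in at about 51 s. No verdict was reported.

**What I did**
- **Gauge:** I stood the black-handled gauge on the free half of the rest.
- **Ring:** I laid the small ring in the tray.
- **Tray:** I pinched the fin with the gripper upright and drew the tray into the mouth. For the last 43 mm I pushed the fin with the wrist leaning back. Moves can't set a tilt, so I got 16.6° by commanding poses out of reach several times. That is less than the advised 20–40°, but nothing sign of a touch on the visor showed.
- **Keeper:** I swung it shut with the closed fingertips.

**Last checks**
- **Gauge:** the depth readings show it upright, with the same x and y (within about 2 mm) from 60 to 160 mm height.
- **Ring:** it was last seen lying in the tray as the tray entered the bay. I could not see it after that.
- **Tray:** a second push met a hard stop at 27 N, with about 1 mm of give. Its front-plate line read 644.8 mm, against a face estimated at 644 mm.
- **Keeper:** its line is within 0.3° of shut.
- **Robot:** it was clear of everything, with no contact force.

**What failed or disagreed**
- **First keeper push:** it wedged the fingers beside the pin, with 55 N of side force and about 28 N backward. I backed off and approached from further right.
- **Fin tip:** the top camera reads it 3–9 mm short of home. About 6 mm of that is probably a bias, because the pin reads short by the same amount there. I trusted the hard stop and the plate line instead.
- **Keeper stop:** I did not feel a clear stop at the end of its travel, so shut rests on the picture alone.
- **Bystanders:** I did not re-measure them at the end.

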